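# Lock full sharps cartridges in the transit case

### The arm

A 6-joint arm with a two-finger parallel gripper is mounted at the origin on the work surface. World frame = base frame: x ahead of the robot, y to its left, z up, the work surface at z = 0. Lengths are in m, angles in rad, forces in N, time in s.
With the tool pointing down it reaches from about 0.25 to 0.775 m from the base axis. Payload 4 kg.
Tool frame: the origin (TCP) lies midway between the tips of the shut fingers; the grasp point (between the pads) lies 19 mm behind it; z points along the fingers, y is the direction in which the jaws open and shut (so a half turn about z gives the same grasp; the last joint's range is limited). The gripper opens to 94 mm and grips with 3 to 60 N. Pads are 16 mm wide; open, the fingers measure 119 mm over their backs; the gripper's body (75 mm by 177 mm) begins 78 mm behind the grasp point.
Start: joints at [1.232, 0.087, 1.371, -0, 1.684, -0.103], TCP at [0.129, 0.535, 0.206] pointing down, gripper open.
Joint ranges: [-3.1, 3.1], [-0.76, 2.03], [0.27, 2.55], [-1.08, 4.22], [0.17, 2.65], [-2.57, 2.57]. Speed limits (rad/s): [2.79, 2.79, 3.14, 3.14, 3.14, 3.14].

### API

Orientations are given as a 3x3 rotation matrix whose columns are the frame's x, y, z axes.
In Python, from bench import * gives the robot as it stands. The module is installed in compiled form; this text tells all that it offers.
- The arm moves only by the shell command python3 -m jog 'ROWS' [FORCE]. ROWS is a JSON object of lists of equal length, an entry for each row: "delta_pos": the shift along the world's x, y, z in mm, a list of three; "turn": the turn, a rotation vector about the world's x, y, z in degrees, a list of three; "fingers": the finger opening in mm, from 0 to 94. In form: {"delta_pos": [[dx, dy, dz], ...], "turn": [[wx, wy, wz], ...], "fingers": [fingers, ...]}. A call has 1 to 5 rows; each row is the pose to reach, as a shift and turn from the pose measured when the call began; what a row does not reach only later rows make up. A row lasts 1/12 s, in which the tool goes at most 41.7 mm and 7.16 degrees, less where a joint would pass 70% of its speed; a pose out of reach is approached as far as the arm can. A call with a gripper value outside its range is refused whole. The fingers move at their own pace and stop on an object; FORCE is the grip in N (left out, the last holds). Time passes only in rows, so rows that repeat a pose let the fingers close. It gives the time, the measured TCP pose, the force and the opening at its end, in the units of the state.
- get_state(): the state, without advancing time (a new reading comes with each control period).
- snapshot(name): name is "scene" or "top" or "wrist"; returns the picture (480x640x3 uint8, blue, green, red); there is no depth.
- get_calibration(name): a dict with "intrinsics" (3x3 intrinsics, pixels), "D" ([k1, k2, p1, p2, k3] as OpenCV has them; the pictures are not rectified), "world_to_cam" (4x4, takes a point from world to camera coordinates); the wrist camera has in their place "hand_eye" (4x4, takes a point from camera to tool coordinates, whose origin is the TCP and whose axes are the flange's). Camera axes: x right, y up, looking along -z (the intrinsics and any distortion apply to the point x, -y, -z); pixel columns grow to the right and rows downward; lengths in m; the calibration is good to about 2 mm. A picture is of the moment at which its call begins: read the wrist's pose just before it. get_calibration takes no time and is no camera call.
- job_done(): hands the job in, once; it reports no verdict.
The state is a dict: "time_s": time; "joints": joint angles; "qvel": joint speeds; "joint_efforts": joint torques, N m; "eef_pos": TCP position; "eef_rot": TCP orientation; "contact_force": force on the tool from outside, world axes, zero at the start; "moment": the same for the moment, N m; "opening": finger opening in m.
Only numpy, scipy, OpenCV 4.12 (cv2) and the standard library are available. Lean on these libraries where they do the work, as an engineer would, in place of code of your own. Each camera call takes 0.05 s, during which the arm holds its last target.

### The job

Stand every yellow sharps cartridge that is on the desk upright in the open transit case, then slide the lid fully shut. Only then fetch the long T-handled socket key from the caddy, set its socket over the nut at the bottom of the lock's deep bore, turn it clockwise until the nut stops, and finally stand the key upright in the caddy again. Leave everything else on the desk and in the caddy where it is.

Things in the scene. Friction and masses are not known exactly. Their poses are not given: they have to be found in the camera images.
- cartridge1: yellow sharps cartridge, one of three to five on the desk (absent ones read None): a box 72 (its x) x 50 (its y) x 50 mm high with a grip block on top 24 (x) x 36 (y) mm, from 50 to 85 mm height, centred; grip it across its x. 0.2 kg. Origin: centre of the underside, z up
- cartridge2: yellow sharps cartridge, one of three to five on the desk (absent ones read None): a box 72 (its x) x 50 (its y) x 50 mm high with a grip block on top 24 (x) x 36 (y) mm, from 50 to 85 mm height, centred; grip it across its x. 0.2 kg. Origin: centre of the underside, z up
- cartridge3: yellow sharps cartridge, one of three to five on the desk (absent ones read None): a box 72 (its x) x 50 (its y) x 50 mm high with a grip block on top 24 (x) x 36 (y) mm, from 50 to 85 mm height, centred; grip it across its x. 0.2 kg. Origin: centre of the underside, z up
- cartridge4: yellow sharps cartridge, one of three to five on the desk (absent ones read None): a box 72 (its x) x 50 (its y) x 50 mm high with a grip block on top 24 (x) x 36 (y) mm, from 50 to 85 mm height, centred; grip it across its x. 0.2 kg. Origin: centre of the underside, z up
- cartridge5: yellow sharps cartridge, one of three to five on the desk (absent ones read None): a box 72 (its x) x 50 (its y) x 50 mm high with a grip block on top 24 (x) x 36 (y) mm, from 50 to 85 mm height, centred; grip it across its x. 0.2 kg. Origin: centre of the underside, z up
- case: grey open-topped transit case, fixed, yaw within 0.15 rad. Outer 172 (x) x 312 (y) x 103 mm high. A lid slides in rails on top (rails rise to 119 mm and reach 212 mm from the centre to +x). At its +y side stands the lock, a block 78 x 78 mm, 132 mm high, with a vertical bore at x = 0, y = 197 mm. Origin: centre of the case's underside, z up
- case_floor (a point): centre of the case's inner floor, 6 mm above the desk, axes as the case's. The inside is 160 (x) x 300 (y) mm and 97 mm deep, walls 6 mm. Five cartridges fit side by side along y, their x along the case's x (e.g. at y = -120, -60, 0, 60, 120 mm); they pass under the lid
- lid (a joint): slide of the lid along the case's x: 0 = fully shut, 0.15 m = fully open (slid away to +x); starts open by 0.135 to 0.15. It has about 2 N friction and an end stop at 0
- lid_handle (a point): centre of the grip of the lid's bar handle: bar 16 (x) x 90 (y) x 16 mm high, standing on two feet, top of the bar 41 mm above the lid's underside (145 mm above the desk); the lid's top face is 112 mm above the desk. Moves with the lid; 60 mm to -x of the case's centre when shut
- key: long steel T-handled socket key, 202 mm tall, 0.28 kg, standing on its socket in one cell of the caddy. Origin: centre of the socket's open lower rim; z up the shank (14 mm in diameter). Square socket 24 mm wide inside (sides along key x and y), 24 mm deep, 41 mm over outer corners. Guide collar, 38 mm in diameter, 85 to 95 mm up. Black handle bar on top
- key_handle (a point): centre of the key's handle bar, 90 (key x) x 16 (key y) x 18 mm high, 193 mm above the socket rim; grip it across its 16 mm
- nut (a joint): angle of the square brass nut, 21 mm wide, 12 mm high with a 6 mm cone on top; grows as it turns clockwise seen from above; starts at 0.2 to 1.2, stops at 6.8 rad (tight). Friction about 0.12 N m. Yaw of the nut in the world = case yaw - this angle; its sides lie along its x and y. As it turns, two lock pins slide out of the block over the lid
- nut_seat (a point): centre of the bore's floor under the nut, 20 mm above the desk; the key's origin lies here when it is fully on the nut (about 1.5 mm side play). With socket and nut more than about 0.15 rad out of line (repeats every 90 degrees) the key rests 12 mm higher, and drops when turned a little
- bore_mouth (a point): centre of the bore's mouth, 132 mm above the desk: 44 mm in diameter with a small chamfer, 112 mm deep
- caddy: white plastic instrument caddy, fixed: 145 x 145 x 100 mm high, wall 5 mm, floor 5 mm thick, a cross of 5 mm dividers making four cells 65 mm square, centres at x, y = +-35 mm. The key stands in one of them, instruments no taller than 125 mm in the other three. Origin: centre of the underside, z up
- hammer: bystander in the caddy: reflex hammer with rubber cross head, 123 mm tall, stands on end. Origin: centre of its foot
- fork: bystander in the caddy: two-pronged aluminium tuning fork on a foot, 125 mm tall. Origin: centre of its foot
- torch: bystander in the caddy: black examination torch, 120 mm tall, 34 mm in diameter at the foot. Origin: centre of its foot
- carton: bystander: medicine carton 60 x 150 x 45 mm high. Origin: centre of the underside
- stamp: bystander: desk stamp, base 50 x 35 mm, 78 mm tall. Origin: centre of the underside
- pills: bystander: pill bottle, 52 mm in diameter, 80 mm tall. Origin: centre of the underside
Not all that is in view belongs to the job. What is shaped like the cartridge4 but pink is not meant.

How it is judged:
By the outcome, as a careful person would: the job done as asked, in the order asked, and still so for the second after the job is handed in, with the robot touching nothing.
Of cartridge1, cartridge2, cartridge3, cartridge4, cartridge5 only 3 to 5 are there at a start; the rules pass over those that are not, and their reading is None.
At some moment in a run one of cartridge1, cartridge2, cartridge3, cartridge4, cartridge5 may be knocked a few centimetres aside while the robot is not near it.
It also fails if it takes over 210 s, if anything falls off the work surface, if the arm or the gripper's body presses on something with over 40 N, if the wrist force passes 120 N, or if a joint passes its speed limit or range.

## Working session

There is one attempt and no reset: what is moved stays moved. The work goes in short steps, Python scripts to look and compute and a shell command to move; the robot and the scene stay as the last step left them, time stands still between calls to the robot, and variables do not carry over. Pictures are saved under pics/ and viewed, and the job is handed in when it is done.

```bash
mkdir -p pics; python3 - <<'E'
from bench import *
import cv2,numpy as np
s=get_state();print(s)
for n in ["scene","top","wrist"]:
    c=get_calibration(n);print(n,c)
    cv2.imwrite(f"pics/{n}0.png",snapshot(n))
E
```

```text
{'time_s': 0.0, 'joints': array([ 1.23189500e+00,  8.79389370e-02,  1.37226800e+00,  3.09389320e-06,
        1.68357152e+00, -1.03107462e-01]), 'qvel': array([-1.32668536e-03,  8.78596423e-04,  2.14800062e-04, -4.51012580e-05,
        1.38515483e-03,  9.22481096e-04]), 'joint_efforts': array([-1.65475521e-03, -3.40181530e+01, -3.02419138e+01,  7.13480450e-02,
        3.31476994e-02, -1.74158745e-04]), 'eef_pos': array([0.12831214, 0.53425865, 0.20430598]), 'eef_rot': array([[-9.72329186e-01,  2.33613830e-01, -7.29570098e-04],
       [ 2.33614858e-01,  9.72327030e-01, -2.06044811e-03],
       [ 2.28031551e-04, -2.17387225e-03, -9.99997611e-01]]), 'contact_force': array([ 0.36937078,  0.39869697, -0.20827301]), 'moment': array([ 0.00259588, -0.04737137, -0.03569723]), 'opening': 0.0938277221141665}
scene {'intrinsics': array([[513.85268868,   0.        , 311.22288449],
       [  0.        , 513.85268868, 239.1169431 ],
       [  0.        ,   0.        ,   1.        ]]), 'D': array([-0.01144641,  0.        ,  0.        ,  0.        ,  0.        ]), 'world_to_cam': array([[-0.54674629, 
[... 744 characters left out ...]
00],
       [ 0.00000000e+00,  0.00000000e+00,  0.00000000e+00,
         1.00000000e+00]])}
wrist {'intrinsics': array([[369.12419717,   0.        , 316.6279799 ],
       [  0.        , 369.12419717, 238.28856582],
       [  0.        ,   0.        ,   1.        ]]), 'D': array([-0.02391948,  0.        ,  0.        ,  0.        ,  0.        ]), 'hand_eye': array([[-4.74378179e-04,  9.58499325e-01,  2.85094404e-01,
         8.33662373e-02],
       [ 9.99999887e-01,  4.64190124e-04,  1.03306849e-04,
        -6.22453414e-04],
       [-3.33184621e-05,  2.85094421e-01, -9.58499437e-01,
        -1.78780909e-01],
       [ 0.00000000e+00,  0.00000000e+00,  0.00000000e+00,
         1.00000000e+00]])}
```

View pics/scene0.png

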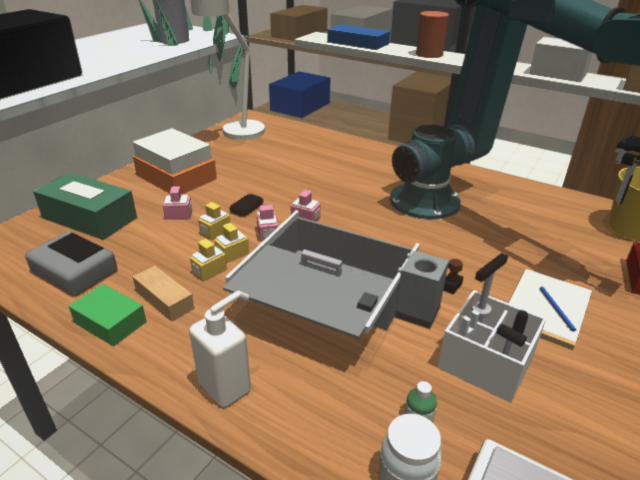

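View pics/top0.png

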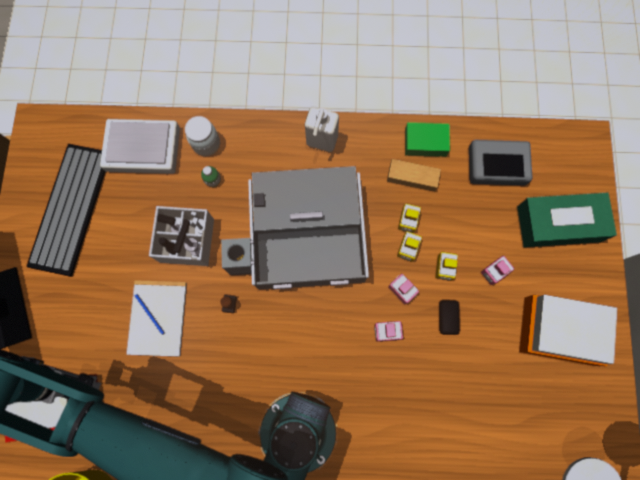

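View pics/wrist0.png

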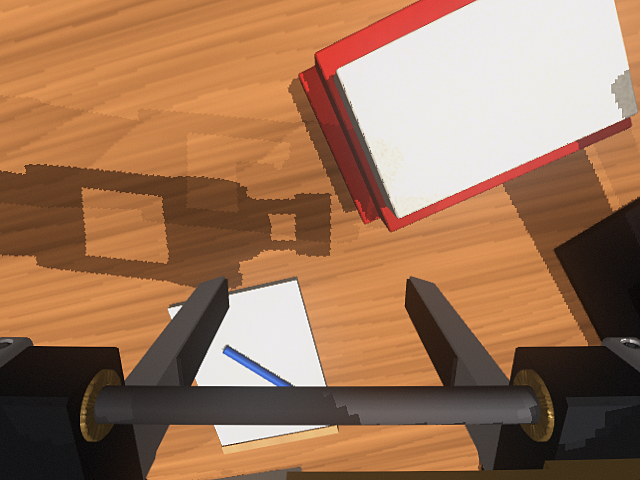

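```bash
cat > h.py <<'E'
from bench import *
import cv2,numpy as np
def und(c,uv):
    p=cv2.undistortPoints(np.array(uv,float).reshape(-1,1,2),c["intrinsics"],c["D"]).reshape(-1,2)
    return np.c_[p[:,0],-p[:,1],-np.ones(len(p))]
def pose(n,s=None):
    c=get_calibration(n)
    if n=="wrist":
        s=s or get_state();T=np.eye(4);T[:3,:3]=s["eef_rot"];T[:3,3]=s["eef_pos"]
        return c,T@c["hand_eye"]
    return c,np.linalg.inv(c["world_to_cam"])
def pl(n,uv,z,s=None):
    c,T=pose(n,s);d=und(c,uv)@T[:3,:3].T;o=T[:3,3]
    return o+d*((z-o[2])/d[:,2])[:,None]
def proj(n,P,s=None):
    c,T=pose(n,s);Ti=np.linalg.inv(T);P=np.array(P,float).reshape(-1,3)
    q=P@Ti[:3,:3].T+Ti[:3,3]; q=q*[1,-1,-1]
    return cv2.projectPoints(q,np.zeros(3),np.zeros(3),c["intrinsics"],c["D"])[0].reshape(-1,2)
def tri(n1,uv1,n2,uv2):
    A=[];b=[]
    M=np.zeros((3,3));v=np.zeros(3)
    for n,uv in((n1,uv1),(n2,uv2)):
        c,T=pose(n);d=(und(c,[uv])@T[:3,:3].T)[0];d/=np.linalg.norm(d);Q=np.eye(3)-np.outer(d,d);M+=Q;v+=Q@T[:3,3]
    return np.linalg.solve(M,v)
E
python3 - <<'E'
import cv2,numpy as np
a=cv2.imread("pics/top0.png");cv2.imwrite("pics/t0a.png",cv2.resize(a[190:350,370:530],None,fx=4,fy=4,interpolation=2)[:600])
cv2.imwrite("pics/t0b.png",cv2.resize(a[150:310,140:380],None,fx=3.3,fy=3.3,interpolation=2)[:600])
a=cv2.imread("pics/scene0.png");cv2.imwrite("pics/s0a.png",cv2.resize(a[180:300,150:330],None,fx=4,fy=4,interpolation=2)[:600])
E
```

```text
(no output)
```

View pics/t0a.png

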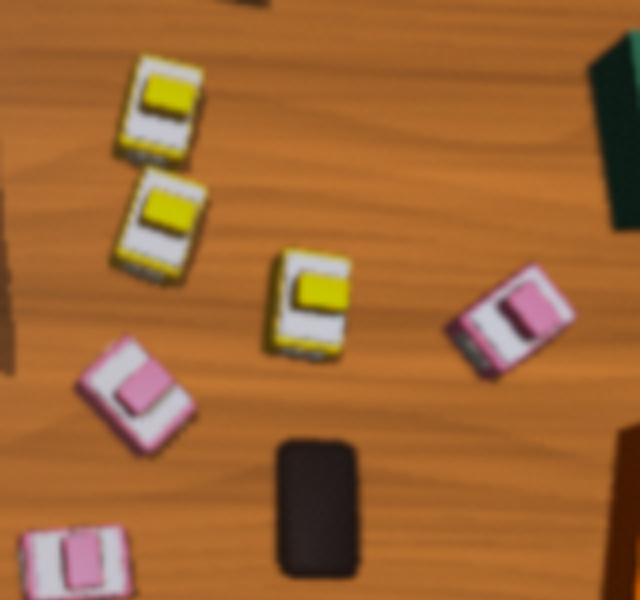

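View pics/t0b.png

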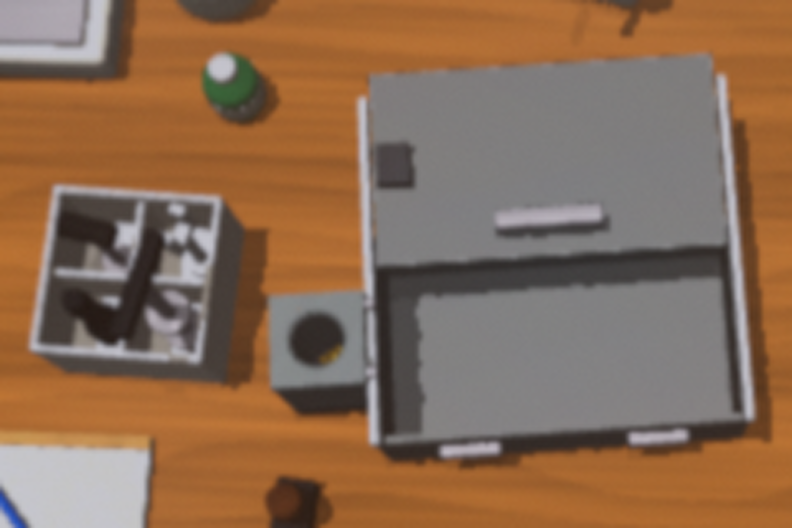

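View pics/s0a.png

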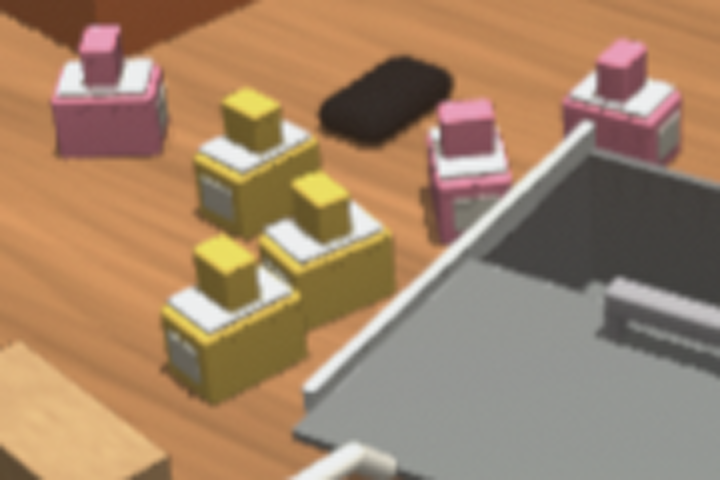

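```bash
python3 - <<'E'
from h import *
a=cv2.imread("pics/top0.png");h=cv2.cvtColor(a,cv2.COLOR_BGR2HSV)
m=cv2.inRange(h,(25,180,190),(33,255,255));m[:,:380]=0;m[:190]=0;m[300:]=0;m[:,480:]=0
n,l,st,ce=cv2.connectedComponentsWithStats(m)
for i in range(1,n):
    if st[i,4]<25: continue
    ys,xs=np.where(l==i);r=cv2.minAreaRect(np.c_[xs,ys].astype(np.float32))
    P=pl("top",[r[0]],.085)[0];b=pl("top",cv2.boxPoints(r),.085)
    print("block",st[i],ce[i].round(1),P.round(4),[(np.linalg.norm(b[k]-b[k-1]).round(4),np.degrees(np.arctan2(*(b[k]-b[k-1])[1::-1])).round(1)) for k in(1,2)])
m=((h[...,1]<60)&(h[...,2]>150)).astype(np.uint8)*255;m[:,:395]=0;m[:200]=0;m[280:]=0;m[:,465:]=0
n,l,st,ce=cv2.connectedComponentsWithStats(m)
for i in range(1,n):
    if st[i,4]<40: continue
    ys,xs=np.where(l==i);r=cv2.minAreaRect(np.c_[xs,ys].astype(np.float32))
    P=pl("top",[r[0]],.05)[0];b=pl("top",cv2.boxPoints(r),.05)
    print("label",st[i],P.round(4),[(np.linalg.norm(b[k]-b[k-1]).round(4),np.degrees(np.arctan2(*(b[k]-b[k-1])[1::-1])).round(1)) for k in(1,2)])
f=lambda x,y:[140+x/3.3,150+y/3.3]
print("bore",pl("top",[f(317,339)],.132))
print("rail ends: L near, L far, R near, R far",pl("top",[f(375,443),f(363,98),f(748,418),f(722,76)],.119).round(4))
print("handle",pl("top",[f(549,216)],.145), "ends",pl("top",[f(496,219),f(603,212)],.145))
print("key bar ends",pl("top",[f(150,233),f(122,335)],.202),"collar?")
print("caddy corners",pl("top",[f(57,188),f(219,201),f(34,346),f(200,361)],.1).round(4))
E
```

```text
block [407 209  11   8  57] [412.1 212.5] [ 0.6167 -0.3023  0.085 ] [(np.float64(0.016), np.float64(-13.6)), (np.float64(0.0276), np.float64(-102.8))]
block [407 238  11   8  62] [412.  241.6] [ 0.5311 -0.3018  0.085 ] [(np.float64(0.0166), np.float64(-17.9)), (np.float64(0.0284), np.float64(-107.2))]
block [446 259  11   7  62] [450.7 262. ] [ 0.4763 -0.4096  0.085 ] [(np.float64(0.0164), np.float64(-12.1)), (np.float64(0.0289), np.float64(-99.7))]
label [402 205  18  22 144] [ 0.6175 -0.303   0.05  ] [(np.float64(0.06), np.float64(-12.1)), (np.float64(0.0437), np.float64(-101.2))]
label [401 233  20  23 153] [ 0.5315 -0.3025  0.05  ] [(np.float64(0.0595), np.float64(-17.9)), (np.float64(0.0427), np.float64(-107.2))]
label [440 254  17  22 171] [ 0.4763 -0.4098  0.05  ] [(np.float64(0.0606), np.float64(-4.7)), (np.float64(0.0439), np.float64(-92.0))]
bore [[0.47336913 0.18393725 0.132     ]]
rail ends: L near, L far, R near, R far [[ 0.3908  0.1324  0.119 ]
 [ 0.6882  0.162   0.119 ]
 [ 0.4217 -0.1726  0.119 ]
 [ 0.7185 -0.1458  0.119 ]]
handle [[ 0.58111441 -0.00323506  0.145     ]] ends [[ 0.57706975  0.04055947  0.145     ]
 [ 0.58605315 -0.04785759  0.145     ]]
key bar ends [[0.54063906 0.31057912 0.202     ]
 [0.45733851 0.32477222 0.202     ]] collar?
caddy corners [[0.6047 0.4235 0.1   ]
 [0.5976 0.2826 0.1   ]
 [0.4657 0.4281 0.1   ]
 [0.4576 0.2867 0.1   ]]
```

```bash
python3 -m jog '{"delta_pos":[[100,-160,80],[100,-160,80],[100,-160,80],[100,-160,80],[100,-160,80]],"turn":[[0,0,-36],[0,0,-36],[0,0,-36],[0,0,-36],[0,0,-36]],"fingers":[60,60,60,60,60]}' 20
```

```text
time_s: 0.57
eef_pos: [0.2288, 0.3726, 0.2852]
eef_rot: [[-0.647, 0.762, -0.001], [0.762, 0.647, -0.001], [-0.0, -0.002, -1.0]]
contact_force: [0.7, 0.7, 0.6]
opening: 0.064
```

```bash
python3 -m jog '{"delta_pos":[[75,-180,0],[75,-180,0],[75,-180,0],[75,-180,0],[75,-180,0]],"turn":[[0,0,-35],[0,0,-35],[0,0,-35],[0,0,-35],[0,0,-35]],"fingers":[60,60,60,60,60]}' 20
python3 -m jog '{"delta_pos":[[75,-180,0],[75,-180,0],[75,-180,0],[75,-180,0],[75,-180,0]],"turn":[[0,0,-19],[0,0,-19],[0,0,-19],[0,0,-19],[0,0,-19]],"fingers":[60,60,60,60,60]}' 20
python3 -m jog '{"delta_pos":[[75,-180,0],[75,-180,0],[75,-180,0],[75,-180,0],[75,-180,0]],"turn":[[0,0,0],[0,0,0],[0,0,0],[0,0,0],[0,0,0]],"fingers":[60,60,60,60,60]}' 20
python3 -m jog '{"delta_pos":[[20,-140,0],[20,-140,0],[20,-140,0],[20,-140,0],[20,-140,0]],"turn":[[0,0,0],[0,0,0],[0,0,0],[0,0,0],[0,0,0]],"fingers":[60,60,60,60,60]}' 20
cat >> h.py <<'E'
def look(n,f):
    s=get_state();im=snapshot(n);cv2.imwrite(f"pics/{f}.png",im)
    import pickle;pickle.dump({k:s[k] for k in("eef_pos","eef_rot")},open(f"pics/{f}.pkl","wb"));print(s["time_s"],s["eef_pos"].round(4),"yaw",np.degrees(np.arctan2(s["eef_rot"][1,1],s["eef_rot"][0,1])).round(2))
    return im,s
E
python3 - <<'E'
from h import *
look("wrist","w1");look("top","t1")
E
```

```text
time_s: 0.98
eef_pos: [0.3041, 0.1899, 0.2852]
eef_rot: [[-0.086, 0.996, -0.001], [0.996, 0.086, -0.001], [-0.001, -0.001, -1.0]]
contact_force: [0.9, -0.9, 0.6]
opening: 0.06
time_s: 1.4
eef_pos: [0.3794, 0.007, 0.2849]
eef_rot: [[0.246, 0.969, -0.001], [0.969, -0.246, -0.001], [-0.002, -0.001, -1.0]]
contact_force: [-0.1, 0.8, -0.6]
opening: 0.06
time_s: 1.82
eef_pos: [0.4547, -0.1761, 0.284]
eef_rot: [[0.248, 0.969, -0.002], [0.969, -0.248, -0.001], [-0.002, -0.002, -1.0]]
contact_force: [0.4, -0.4, 0.2]
opening: 0.0602
time_s: 2.23
eef_pos: [0.4741, -0.3202, 0.2814]
eef_rot: [[0.253, 0.967, -0.005], [0.967, -0.253, -0.0], [-0.002, -0.005, -1.0]]
contact_force: [-0.6, 0.8, -0.2]
opening: 0.0602
2.2333 [ 0.4741 -0.3202  0.2814] yaw -14.66
2.2833 [ 0.4743 -0.3178  0.2821] yaw -14.55
```

View pics/w1.png

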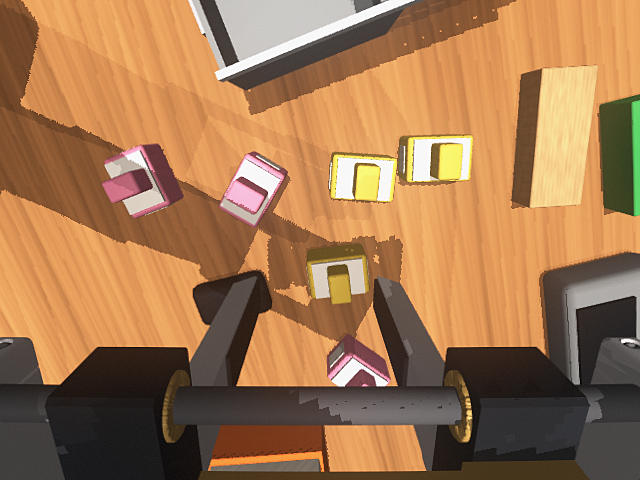

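```bash
python3 - <<'E'
import cv2
a=cv2.imread("pics/w1.png");cv2.imwrite("pics/w1c.png",cv2.resize(a[120:310,300:490],None,fx=3.1,fy=3.1,interpolation=2))
E
```

```text
(no output)
```

View pics/w1c.png

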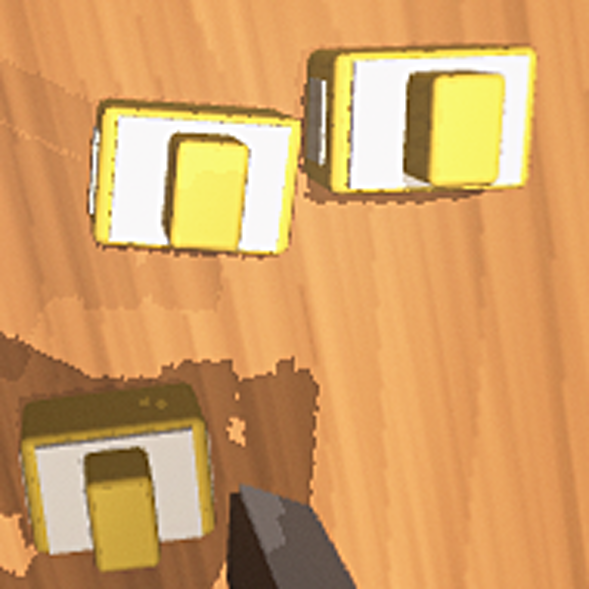

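```bash
cat >> h.py <<'E'
def quad(n,corn,z,s,sc=1,off=(0,0)):
    q=np.array(corn,float)/sc+off;b=pl(n,q,z,s);e=[b[1]-b[0]+b[2]-b[3],b[3]-b[0]+b[2]-b[1]]
    print(b.mean(0).round(4),[(round(np.linalg.norm(v)/2,4),np.degrees(np.arctan2(v[1],v[0])).round(1)) for v in e])
E
python3 - <<'E'
from h import *
import pickle
s=pickle.load(open("pics/w1.pkl","rb"))
for n,t,b in (("B",[(177,139),(246,142),(240,251),(170,247)],[(106,108),(301,122),(291,256),(97,244)]),("A",[(438,72),(503,75),(497,186),(430,184)],[(342,50),(537,47),(524,188),(332,191)]),("C",[(90,482),(153,475),(160,568),(98,573)],[(27,437),(205,421),(213,535),(42,555)])):
    print(n);quad("wrist",t,.085,s,3.1,(300,120));quad("wrist",b,.05,s,3.1,(300,120))
E
```

```text
B
[ 0.5303 -0.3044  0.085 ] [(np.float64(0.0228), np.float64(-17.5)), (np.float64(0.0355), np.float64(-105.9))]
[ 0.5312 -0.3054  0.05  ] [(np.float64(0.0698), np.float64(-18.4)), (np.float64(0.0481), np.float64(-106.7))]
A
[ 0.6159 -0.3047  0.085 ] [(np.float64(0.0215), np.float64(-16.6)), (np.float64(0.0355), np.float64(-102.6))]
[ 0.6162 -0.3044  0.05  ] [(np.float64(0.0683), np.float64(-13.6)), (np.float64(0.0488), np.float64(-104.2))]
C
[ 0.4763 -0.4118  0.085 ] [(np.float64(0.0224), np.float64(-8.6)), (np.float64(0.0359), np.float64(-99.3))]
[ 0.4768 -0.4123  0.05  ] [(np.float64(0.0677), np.float64(-8.2)), (np.float64(0.0486), np.float64(-98.4))]
```

```bash
cat > st.py <<'E'
from h import *
s=get_state();print(round(s["time_s"],2),(s["eef_pos"]*1000).round(1),"yaw",np.degrees(np.arctan2(s["eef_rot"][1,1],s["eef_rot"][0,1])).round(2),"tilt",np.degrees(s["eef_rot"][:2,2]).round(2),"F",s["contact_force"].round(1),"M",s["moment"].round(2),"open",(s["opening"]*1000).round(1),"q6",s["joints"].round(2))
E
python3 st.py
```

```text
Traceback (most recent call last):
  File "st.py", line 2, in <module>
    s=get_state();print(round(s["time_s"],2),(s["eef_pos"]*1000).round(1),"yaw",np.degrees(np.arctan2(s["eef_rot"][1,1],s["eef_rot"][0,1])).round(2),"tilt",np.degrees(s["eef_rot"][:2,2]).round(2),"F",s["contact_force"].round(1),"M",s["moment"].round(2),"open",(s["opening"]*1000).round(1),"q6",s["joints"].round(2))
                                                                                                                                                                                                                                                                    ^^^^^^^^^^^^^^^^^^^^^^^^^
AttributeError: 'float' object has no attribute 'round'
```

```bash
sed -i 's/(s\["opening"\]\*1000).round(1)/round(s["opening"]*1000,1)/' st.py; python3 st.py
```

```text
2.33 [ 474.5 -316.3  282.9] yaw -14.43 tilt [-0.21  0.03] F [-0.9 -0.7  0.4] M [-0.11  0.06 -0.01] open 60.2 q6 [-0.69  0.13  1.17 -0.    1.84 -0.43]
```

```bash
python3 -m jog '{"delta_pos":[[56,12,-140],[56,12,-140],[56,12,-140],[56,12,-140],[56,12,-140]],"turn":[[0,0,-3],[0,0,-3],[0,0,-3],[0,0,-3],[0,0,-3]],"fingers":[60,60,60,60,60]}' 20;python3 st.py
```

```text
time_s: 2.75
eef_pos: [0.5285, -0.2993, 0.1354]
eef_rot: [[0.296, 0.955, -0.014], [0.955, -0.296, 0.009], [0.005, -0.016, -1.0]]
contact_force: [-2.1, 1.1, -1.5]
opening: 0.0602
2.75 [ 528.5 -299.3  135.4] yaw -17.22 tilt [-0.8   0.53] F [-2.1  1.1 -1.5] M [-0.04  0.12 -0.03] open 60.2 q6 [-0.61  0.25  1.32 -0.    1.59 -0.31]
```

```bash
python3 - <<'E'
from h import *
look("wrist","w2")
E
```

```text
2.75 [ 0.5285 -0.2993  0.1354] yaw -17.22
```

View pics/w2.png

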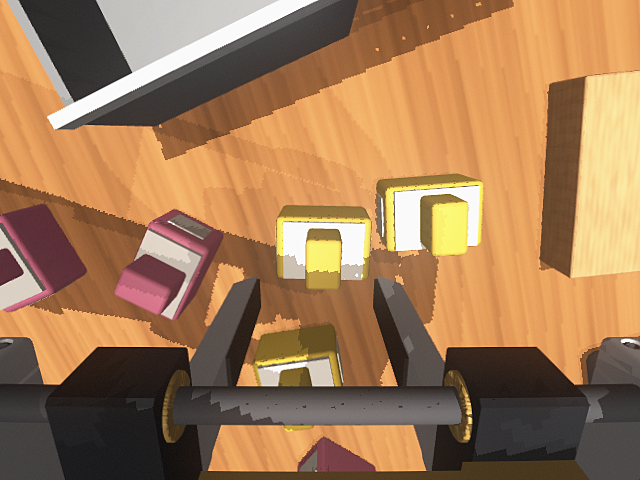

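```bash
python3 -m jog '{"delta_pos":[[2,-5,-35],[2,-5,-65],[2,-5,-70],[2,-5,-70],[2,-5,-70]],"turn":[[0,0,0],[0,0,0],[0,0,0],[0,0,0],[0,0,0]],"fingers":[60,60,60,60,60]}' 20;python3 st.py
```

```text
time_s: 3.22
eef_pos: [0.5322, -0.3066, 0.0729]
eef_rot: [[0.296, 0.955, -0.006], [0.955, -0.296, 0.003], [0.001, -0.007, -1.0]]
contact_force: [-1.0, -0.7, -0.1]
opening: 0.0595
3.22 [ 532.2 -306.6   72.9] yaw -17.25 tilt [-0.37  0.17] F [-1.  -0.7 -0.1] M [-0.04  0.06  0.02] open 59.5 q6 [-0.61  0.29  1.4  -0.    1.46 -0.31]
```

```bash
python3 -m jog '{"delta_pos":[[-1,2,-16],[-1,2,-16],[-1,2,-16],[-1,2,-16],[-1,2,-16]],"turn":[[0,0,0],[0,0,0],[0,0,0],[0,0,0],[0,0,0]],"fingers":[60,60,40,20,15]}' 20;python3 st.py
python3 -m jog '{"delta_pos":[[0,0,0],[0,0,0],[0,0,0],[0,0,0]],"turn":[[0,0,0],[0,0,0],[0,0,0],[0,0,0]],"fingers":[10,10,10,10]}' 25;python3 st.py
```

```text
time_s: 3.63
eef_pos: [0.532, -0.3052, 0.0588]
eef_rot: [[0.297, 0.955, -0.004], [0.955, -0.297, 0.001], [-0.0, -0.004, -1.0]]
contact_force: [-0.2, 0.1, 0.4]
opening: 0.0438
3.63 [ 532.  -305.2   58.8] yaw -17.25 tilt [-0.23  0.07] F [-0.2  0.1  0.4] M [-0.08  0.08  0.02] open 43.8 q6 [-0.61  0.3   1.42 -0.    1.43 -0.31]
time_s: 3.97
eef_pos: [0.5319, -0.3055, 0.0594]
eef_rot: [[0.297, 0.955, -0.004], [0.955, -0.297, 0.001], [-0.001, -0.004, -1.0]]
contact_force: [-1.8, 0.2, 2.9]
opening: 0.0243
3.97 [ 531.9 -305.5   59.4] yaw -17.25 tilt [-0.24  0.04] F [-1.8  0.2  2.9] M [-0.06  0.38 -0.04] open 24.3 q6 [-0.61  0.3   1.42 -0.    1.43 -0.31]
```

```bash
python3 -m jog '{"delta_pos":[[0,0,20],[0,0,60],[0,0,100],[0,10,140],[0,20,160]],"turn":[[0,0,0],[0,0,0],[0,0,0],[0,0,5],[0,0,10]],"fingers":[10,10,10,10,10]}' 25;python3 st.py
python3 -m jog '{"delta_pos":[[-40,165,0],[-40,165,0],[-40,165,0],[-40,165,0],[-40,165,0]],"turn":[[0,0,10],[0,0,13],[0,0,13],[0,0,13],[0,0,13]],"fingers":[10,10,10,10,10]}' 25;python3 st.py
```

```text
time_s: 4.38
eef_pos: [0.5331, -0.2864, 0.2247]
eef_rot: [[0.123, 0.992, 0.002], [0.992, -0.123, -0.004], [-0.003, 0.002, -1.0]]
contact_force: [1.0, 0.2, -0.9]
opening: 0.0237
4.38 [ 533.1 -286.4  224.7] yaw -7.07 tilt [ 0.11 -0.21] F [ 1.   0.2 -0.9] M [-0.08 -0.    0.01] open 23.7 q6 [-0.59  0.21  1.2  -0.    1.73 -0.46]
time_s: 4.8
eef_pos: [0.4916, -0.115, 0.2249]
eef_rot: [[-0.11, 0.994, 0.002], [0.994, 0.11, 0.001], [0.001, 0.002, -1.0]]
contact_force: [1.6, 0.1, -2.1]
opening: 0.0237
4.8 [ 491.6 -115.   224.9] yaw 6.31 tilt [0.13 0.08] F [ 1.6  0.1 -2.1] M [-0.12 -0.01 -0.02] open 23.7 q6 [-0.34 -0.02  1.44  0.    1.72 -0.45]
```

```bash
python3 -m jog '{"delta_pos":[[-5,2,0],[-5,2,0],[-5,2,0]],"turn":[[0,0,-0.5],[0,0,-0.5],[0,0,-0.5]],"fingers":[10,10,10]}' 25; python3 - <<'E'
from h import *
look("wrist","w3")
E
```

```text
time_s: 5.05
eef_pos: [0.4864, -0.1136, 0.2245]
eef_rot: [[-0.101, 0.995, 0.002], [0.995, 0.101, 0.001], [0.001, 0.002, -1.0]]
contact_force: [-0.6, 0.5, -2.8]
opening: 0.0243
5.05 [ 0.4864 -0.1136  0.2245] yaw 5.78
```

View pics/w3.png

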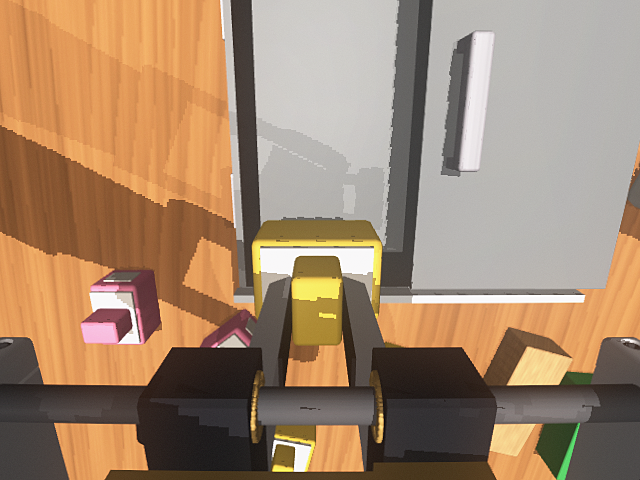

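```bash
cat >> h.py <<'E'
CC=np.array([.4919,-.0116]);CY=np.radians(5.75)
def cw(x,y,z):
    c,s_=np.cos(CY),np.sin(CY);return [CC[0]+c*x-s_*y,CC[1]+s_*x+c*y,z]
E
python3 - <<'E'
from h import *
import pickle
s=pickle.load(open("pics/w3.pkl","rb"));im=cv2.imread("pics/w3.png")
for p in [(-.08,-.15,.103),(-.08,0,.103),(-.08,0,.103),(-.086,-.156,.119),(.212,-.156,.119),(.09,-.045,.145),(.09,.045,.145),(0,-.15,.006),(-.08,0.1,.006)]:
    u=proj("wrist",[cw(*p)],s)[0];print(p,u.round());cv2.circle(im,tuple(int(v) for v in u),3,(0,0,255),-1)
cv2.imwrite("pics/w3d.png",im)
E
```

```text
(-0.08, -0.15, 0.103) [244. 285.]
(-0.08, 0, 0.103) [233. 105.]
(-0.08, 0, 0.103) [233. 105.]
(-0.086, -0.156, 0.119) [233. 299.]
(0.212, -0.156, 0.119) [582. 298.]
(0.09, -0.045, 0.145) [469. 169.]
(0.09, 0.045, 0.145) [484.  26.]
(0, -0.15, 0.006) [330. 250.]
(-0.08, 0.1, 0.006) [249.   0.]
```

View pics/w3d.png

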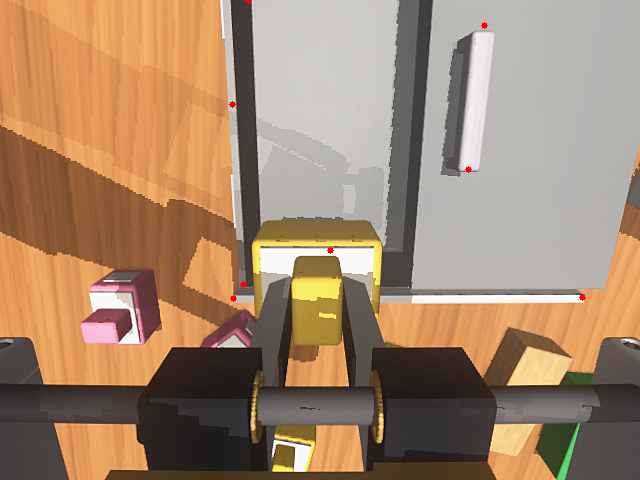

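```bash
python3 -m jog '{"delta_pos":[[0,0,-30],[0,0,-70],[0,0,-105],[0,0,-130],[0,0,-140]],"turn":[[0,0,0],[0,0,0],[0,0,0],[0,0,0],[0,0,0]],"fingers":[10,10,10,10,10]}' 25;python3 st.py
python3 -m jog '{"delta_pos":[[0,0,0],[0,0,-10],[0,0,-17],[0,0,-17]],"turn":[[0,0,0],[0,0,0],[0,0,0],[0,0,0]],"fingers":[10,10,10,10]}' 25;python3 st.py
```

```text
time_s: 5.52
eef_pos: [0.4835, -0.1143, 0.079]
eef_rot: [[-0.098, 0.995, -0.007], [0.995, 0.098, 0.004], [0.005, -0.007, -1.0]]
contact_force: [-0.6, -0.4, -2.6]
opening: 0.0239
5.52 [ 483.5 -114.3   79. ] yaw 5.61 tilt [-0.41  0.23] F [-0.6 -0.4 -2.6] M [-0.05  0.09 -0.03] open 23.9 q6 [-0.35  0.04  1.68  0.    1.43 -0.45]
time_s: 5.85
eef_pos: [0.4853, -0.1153, 0.0645]
eef_rot: [[-0.097, 0.995, -0.003], [0.995, 0.097, 0.002], [0.002, -0.003, -1.0]]
contact_force: [1.0, -0.4, 0.4]
opening: 0.0241
5.85 [ 485.3 -115.3   64.5] yaw 5.58 tilt [-0.17  0.13] F [ 1.  -0.4  0.4] M [-0.18  0.17  0.01] open 24.1 q6 [-0.35  0.05  1.7   0.    1.4  -0.45]
```

Down on the floor. Release and lift.

```bash
python3 -m jog '{"delta_pos":[[0,0,0],[0,0,0],[0,0,0],[0,0,0]],"turn":[[0,0,0],[0,0,0],[0,0,0],[0,0,0]],"fingers":[50,50,50,50]}' 25;python3 st.py
python3 -m jog '{"delta_pos":[[0,0,15],[0,0,50],[0,0,90],[0,-10,130],[0,-40,160]],"turn":[[0,0,0],[0,0,0],[0,0,0],[0,0,0],[0,0,0]],"fingers":[55,55,55,55,55]}' 25;python3 st.py
```

```text
time_s: 6.18
eef_pos: [0.4859, -0.1155, 0.0652]
eef_rot: [[-0.097, 0.995, -0.001], [0.995, 0.097, 0.002], [0.002, -0.001, -1.0]]
contact_force: [-0.1, 0.4, -0.7]
opening: 0.0472
6.18 [ 485.9 -115.5   65.2] yaw 5.59 tilt [-0.08  0.1 ] F [-0.1  0.4 -0.7] M [-0.12  0.07 -0.09] open 47.2 q6 [-0.35  0.05  1.7   0.    1.4  -0.45]
time_s: 6.6
eef_pos: [0.4868, -0.1529, 0.2289]
eef_rot: [[-0.102, 0.995, 0.003], [0.995, 0.102, 0.002], [0.001, 0.003, -1.0]]
contact_force: [1.1, -0.7, -0.2]
opening: 0.0549
6.6 [ 486.8 -152.9  228.9] yaw 5.87 tilt [0.19 0.1 ] F [ 1.1 -0.7 -0.2] M [-0.13 -0.02  0.05] open 54.9 q6 [-0.42 -0.01  1.42  0.    1.72 -0.52]
```

```bash
python3 -m jog '{"delta_pos":[[129,-151,0],[129,-151,0],[129,-151,0],[129,-151,0],[129,-151,-10]],"turn":[[0,0,-19.4],[0,0,-19.4],[0,0,-19.4],[0,0,-19.4],[0,0,-19.4]],"fingers":[60,60,60,60,60]}' 25;python3 st.py
python3 - <<'E'
from h import *
look("wrist","w4");im,_=look("top","t4");cv2.imwrite("pics/t4c.png",cv2.resize(im[150:320,230:530],None,fx=2.6,fy=2.6,interpolation=2))
E
```

```text
time_s: 7.02
eef_pos: [0.618, -0.3069, 0.2205]
eef_rot: [[0.235, 0.972, 0.008], [0.972, -0.235, -0.002], [-0.0, 0.008, -1.0]]
contact_force: [0.3, 0.1, 0.3]
opening: 0.0601
7.02 [ 618.  -306.9  220.5] yaw -13.6 tilt [ 0.43 -0.13] F [0.3 0.1 0.3] M [-0.1   0.02  0.03] open 60.1 q6 [-0.54  0.4   0.96  0.    1.77 -0.31]
7.0167 [ 0.618  -0.3069  0.2205] yaw -13.6
7.0667 [ 0.6191 -0.3102  0.213 ] yaw -13.74
```

View pics/w4.png

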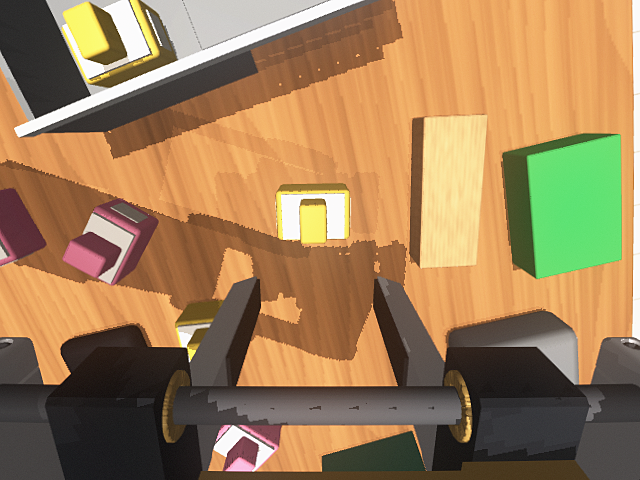

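View pics/t4c.png

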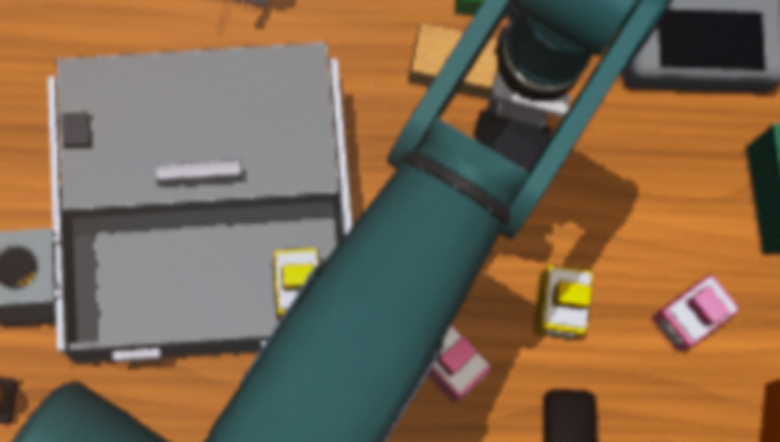

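```bash
python3 - <<'E'
from h import *
import pickle
s=pickle.load(open("pics/w4.pkl","rb"))
quad("wrist",[(300,201),(326,200),(327,243),(301,244)],.085,s)
quad("wrist",[(277,190),(350,190),(350,240),(278,240)],.05,s)
E
python3 st.py
```

```text
[ 0.6173 -0.3028  0.085 ] [(np.float64(0.0228), np.float64(-11.5)), (np.float64(0.0389), np.float64(-102.5))]
[ 0.6171 -0.3047  0.05  ] [(np.float64(0.0703), np.float64(-13.7)), (np.float64(0.0497), np.float64(-103.2))]
7.12 [ 616.7 -307.2  212.5] yaw -13.71 tilt [-0.16  0.2 ] F [-0.   0.2 -1.7] M [-0.06  0.11  0.05] open 60.0 q6 [-0.55  0.41  0.97  0.    1.77 -0.31]
```

```bash
python3 -m jog '{"delta_pos":[[0,3,-35],[0,3,-75],[0,3,-110],[0,3,-130],[0,3,-140]],"turn":[[0,0,1],[0,0,1],[0,0,1],[0,0,1],[0,0,1]],"fingers":[60,60,60,60,60]}' 25;python3 st.py
```

```text
time_s: 7.53
eef_pos: [0.614, -0.3018, 0.0678]
eef_rot: [[0.219, 0.976, -0.01], [0.976, -0.219, 0.008], [0.005, -0.011, -1.0]]
contact_force: [-0.4, -0.5, 0.2]
opening: 0.0599
7.53 [ 614.  -301.8   67.8] yaw -12.67 tilt [-0.55  0.45] F [-0.4 -0.5  0.2] M [-0.09  0.05  0.02] open 59.9 q6 [-0.54  0.45  1.2   0.    1.51 -0.32]
```

```bash
python3 -m jog '{"delta_pos":[[2.5,-2,-5],[2.5,-2,-10],[2.5,-2,-10],[2.5,-2,-10],[2.5,-2,-10]],"turn":[[0,0,0],[0,0,0],[0,0,0],[0,0,0],[0,0,0]],"fingers":[60,45,30,15,10]}' 25;python3 st.py
python3 -m jog '{"delta_pos":[[0,0,0],[0,0,0],[0,0,0]],"turn":[[0,0,0],[0,0,0],[0,0,0]],"fingers":[10,10,10]}' 25;python3 st.py
```

```text
time_s: 7.95
eef_pos: [0.6176, -0.3044, 0.0601]
eef_rot: [[0.219, 0.976, -0.006], [0.976, -0.219, 0.006], [0.004, -0.008, -1.0]]
contact_force: [0.2, 0.1, 0.5]
opening: 0.0364
7.95 [ 617.6 -304.4   60.1] yaw -12.66 tilt [-0.37  0.33] F [0.2 0.1 0.5] M [-0.12  0.07 -0.01] open 36.4 q6 [-0.54  0.46  1.2   0.    1.49 -0.32]
time_s: 8.2
eef_pos: [0.618, -0.3049, 0.062]
eef_rot: [[0.219, 0.976, -0.005], [0.976, -0.219, 0.004], [0.003, -0.006, -1.0]]
contact_force: [-1.6, -0.3, 4.2]
opening: 0.0239
8.2 [ 618.  -304.9   62. ] yaw -12.67 tilt [-0.27  0.26] F [-1.6 -0.3  4.2] M [-0.02  0.36 -0.02] open 23.9 q6 [-0.54  0.46  1.19  0.    1.49 -0.32]
```

```bash
python3 -m jog '{"delta_pos":[[0,0,20],[0,0,60],[0,0,100],[0,0,140],[-30,30,175]],"turn":[[0,0,0],[0,0,0],[0,0,0],[0,0,0],[0,0,5]],"fingers":[10,10,10,10,10]}' 25;python3 st.py
python3 -m jog '{"delta_pos":[[-109,200,0],[-109,200,0],[-109,200,0],[-109,200,0],[-109,200,0]],"turn":[[0,0,13],[0,0,13],[0,0,13],[0,0,13],[0,0,13]],"fingers":[10,10,10,10,10]}' 25;python3 st.py
```

```text
time_s: 8.62
eef_pos: [0.598, -0.2858, 0.2295]
eef_rot: [[0.135, 0.991, -0.001], [0.991, -0.135, 0.001], [0.001, -0.001, -1.0]]
contact_force: [-0.5, 0.2, -3.2]
opening: 0.0238
8.62 [ 598.  -285.8  229.5] yaw -7.74 tilt [-0.08  0.04] F [-0.5  0.2 -3.2] M [-0.09  0.1   0.03] open 23.8 q6 [-0.53  0.34  1.02 -0.    1.78 -0.4 ]
time_s: 9.03
eef_pos: [0.4946, -0.0973, 0.2285]
eef_rot: [[-0.091, 0.996, -0.002], [0.996, 0.091, 0.001], [0.001, -0.002, -1.0]]
contact_force: [0.8, 1.5, -2.8]
opening: 0.0236
9.03 [494.6 -97.3 228.5] yaw 5.23 tilt [-0.12  0.06] F [ 0.8  1.5 -2.8] M [ 0.02  0.09 -0.  ] open 23.6 q6 [-0.31 -0.02  1.43  0.    1.73 -0.4 ]
```

```bash
python3 -m jog '{"delta_pos":[[-16,40,0],[-16,65,0],[-16,65,-10],[-16,65,-40],[-16,65,-80]],"turn":[[0,0,0.5],[0,0,0.5],[0,0,0.5],[0,0,0.5],[0,0,0.5]],"fingers":[10,10,10,10,10]}' 25;python3 st.py
python3 -m jog '{"delta_pos":[[0,0,-30],[0,0,-55],[0,0,-70],[0,0,-75],[0,0,-78]],"turn":[[0,0,0],[0,0,0],[0,0,0],[0,0,0],[0,0,0]],"fingers":[10,10,10,10,10]}' 25;python3 st.py
```

```text
time_s: 9.45
eef_pos: [0.4813, -0.0324, 0.1511]
eef_rot: [[-0.101, 0.995, 0.007], [0.995, 0.101, -0.001], [-0.002, 0.007, -1.0]]
contact_force: [1.1, 0.1, -3.5]
opening: 0.0237
9.45 [481.3 -32.4 151.1] yaw 5.81 tilt [ 0.42 -0.06] F [ 1.1  0.1 -3.5] M [-0.14 -0.   -0.02] open 23.7 q6 [-0.19 -0.05  1.62  0.    1.57 -0.29]
time_s: 9.87
eef_pos: [0.4803, -0.0326, 0.0714]
eef_rot: [[-0.101, 0.995, 0.004], [0.995, 0.101, -0.001], [-0.001, 0.004, -1.0]]
contact_force: [-0.3, -0.0, -2.1]
opening: 0.0235
9.87 [480.3 -32.6  71.4] yaw 5.79 tilt [ 0.24 -0.04] F [-0.3 -0.  -2.1] M [-0.08  0.09  0.05] open 23.5 q6 [-0.19 -0.    1.73  0.    1.41 -0.29]
```

```bash
python3 -m jog '{"delta_pos":[[0,0,-4],[0,0,-5],[0,0,-5]],"turn":[[0,0,0],[0,0,0],[0,0,0]],"fingers":[10,10,10]}' 25;python3 st.py
python3 -m jog '{"delta_pos":[[0,0,0],[0,0,0],[0,0,0],[0,0,0]],"turn":[[0,0,0],[0,0,0],[0,0,0],[0,0,0]],"fingers":[50,50,50,50]}' 25;python3 st.py
python3 -m jog '{"delta_pos":[[0,0,15],[0,0,50],[0,0,90],[0,-10,130],[0,-40,160]],"turn":[[0,0,0],[0,0,0],[0,0,0],[0,0,0],[0,0,0]],"fingers":[55,55,55,55,55]}' 25;python3 st.py
```

```text
time_s: 10.12
eef_pos: [0.4817, -0.033, 0.0679]
eef_rot: [[-0.101, 0.995, 0.008], [0.995, 0.101, -0.001], [-0.002, 0.008, -1.0]]
contact_force: [1.3, 1.1, -1.0]
opening: 0.0239
10.12 [481.7 -33.   67.9] yaw 5.79 tilt [ 0.44 -0.08] F [ 1.3  1.1 -1. ] M [-0.12 -0.04  0.02] open 23.9 q6 [-0.19  0.    1.74  0.    1.39 -0.29]
time_s: 10.45
eef_pos: [0.482, -0.0331, 0.0685]
eef_rot: [[-0.101, 0.995, 0.009], [0.995, 0.101, -0.002], [-0.002, 0.008, -1.0]]
contact_force: [0.6, -0.2, 0.1]
opening: 0.047
10.45 [482.  -33.1  68.5] yaw 5.79 tilt [ 0.49 -0.09] F [ 0.6 -0.2  0.1] M [-0.03  0.05  0.  ] open 47.0 q6 [-0.19  0.    1.74  0.    1.39 -0.29]
time_s: 10.87
eef_pos: [0.4827, -0.0705, 0.232]
eef_rot: [[-0.106, 0.994, 0.013], [0.994, 0.106, -0.001], [-0.002, 0.013, -1.0]]
contact_force: [1.8, -0.8, -0.1]
opening: 0.0547
10.87 [482.7 -70.5 232. ] yaw 6.07 tilt [ 0.76 -0.05] F [ 1.8 -0.8 -0.1] M [-0.05  0.04 -0.02] open 54.7 q6 [-0.26 -0.07  1.47  0.    1.72 -0.37]
```

```bash
python3 -m jog '{"delta_pos":[[-3,-170,0],[-3,-170,0],[-3,-170,0],[-3,-170,0],[-3,-170,0]],"turn":[[0,0.5,-8],[0,0.5,-8],[0,0.5,-8],[0,0.5,-8],[0,0.5,-8]],"fingers":[60,60,60,60,60]}' 25;python3 st.py
python3 -m jog '{"delta_pos":[[-3,-165,0],[-3,-165,0],[-3,-165,-10],[-3,-165,-10],[-3,-165,-10]],"turn":[[0,0,-7],[0,0,-7],[0,0,-7],[0,0,-7],[0,0,-7]],"fingers":[60,60,60,60,60]}' 25;python3 st.py
python3 - <<'E'
from h import *
look("wrist","w5");look("top","t5")
E
python3 st.py
```

```text
time_s: 11.28
eef_pos: [0.4787, -0.247, 0.2313]
eef_rot: [[0.041, 0.999, 0.003], [0.999, -0.041, -0.005], [-0.005, 0.003, -1.0]]
contact_force: [0.2, 0.8, -0.5]
opening: 0.0601
11.28 [ 478.7 -247.   231.3] yaw -2.36 tilt [ 0.17 -0.3 ] F [ 0.2  0.8 -0.5] M [-0.08  0.11 -0.05] open 60.1 q6 [-0.58  0.05  1.35 -0.    1.73 -0.54]
time_s: 11.7
eef_pos: [0.4738, -0.4173, 0.2181]
eef_rot: [[0.168, 0.986, -0.001], [0.986, -0.168, -0.006], [-0.006, -0.0, -1.0]]
contact_force: [-0.0, 0.8, -0.7]
opening: 0.0596
11.7 [ 473.8 -417.3  218.1] yaw -9.7 tilt [-0.08 -0.32] F [-0.   0.8 -0.7] M [-0.06  0.07  0.06] open 59.6 q6 [-0.81  0.27  1.14 -0.    1.73 -0.64]
11.7 [ 0.4738 -0.4173  0.2181] yaw -9.7
11.75 [ 0.4742 -0.4153  0.2184] yaw -9.64
11.8 [ 475.  -413.   219.5] yaw -9.52 tilt [ 0.01 -0.17] F [-0.9  0.1  0.9] M [-0.06  0.07 -0.03] open 60.3 q6 [-0.8   0.26  1.14 -0.    1.74 -0.64]
```

View pics/w5.png

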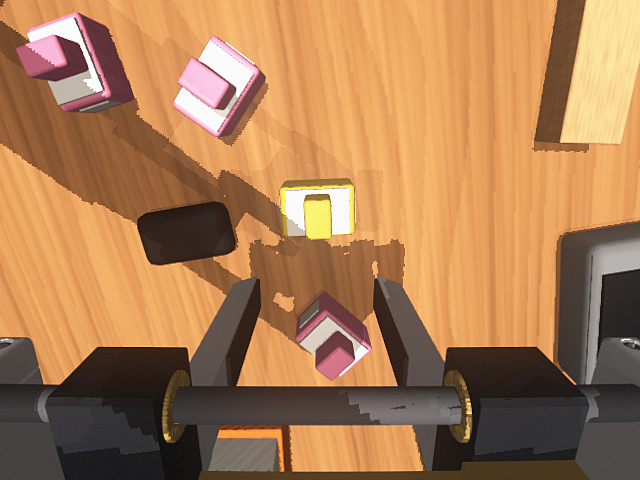

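View pics/t5.png

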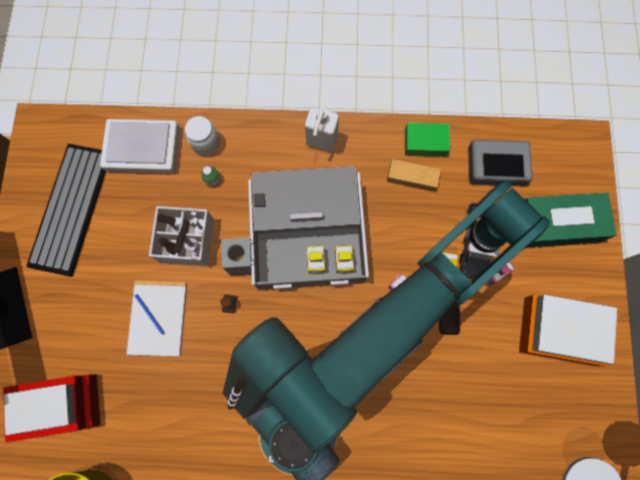

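```bash
python3 - <<'E'
from h import *
import pickle
s=pickle.load(open("pics/w5.pkl","rb"))
quad("wrist",[(304,195),(330,194),(331,239),(306,240)],.085,s)
quad("wrist",[(281,185),(354,185),(355,234),(284,237)],.05,s)
E
python3 -m jog '{"delta_pos":[[2,2,-35],[2,2,-75],[2,2,-110],[2,2,-135],[2,2,-147]],"turn":[[0,0,1],[0,0,1],[0,0,1],[0,0,1],[0,0,1]],"fingers":[60,60,60,60,60]}' 25;python3 st.py
```

```text
[ 0.4761 -0.4094  0.085 ] [(np.float64(0.0221), np.float64(-7.4)), (np.float64(0.0401), np.float64(-97.8))]
[ 0.4765 -0.4115  0.05  ] [(np.float64(0.0691), np.float64(-8.5)), (np.float64(0.0495), np.float64(-97.5))]
time_s: 12.22
eef_pos: [0.4759, -0.4068, 0.0685]
eef_rot: [[0.146, 0.989, -0.004], [0.989, -0.146, 0.003], [0.002, -0.005, -1.0]]
contact_force: [-0.6, 0.9, -0.7]
opening: 0.0597
12.22 [ 475.9 -406.8   68.5] yaw -8.39 tilt [-0.24  0.15] F [-0.6  0.9 -0.7] M [-0.08  0.09  0.02] open 59.7 q6 [-0.8   0.32  1.37 -0.    1.46 -0.65]
```

```bash
python3 -m jog '{"delta_pos":[[0.5,-3.5,-7],[0.5,-3.5,-10],[0.5,-3.5,-10],[0.5,-3.5,-10],[0.5,-3.5,-10]],"turn":[[0,0,0],[0,0,0],[0,0,0],[0,0,0],[0,0,0]],"fingers":[60,45,30,15,10]}' 25;python3 st.py
python3 -m jog '{"delta_pos":[[0,0,0],[0,0,0],[0,0,0]],"turn":[[0,0,0],[0,0,0],[0,0,0]],"fingers":[10,10,10]}' 25;python3 st.py
```

```text
time_s: 12.63
eef_pos: [0.4775, -0.4113, 0.0609]
eef_rot: [[0.146, 0.989, -0.001], [0.989, -0.146, -0.0], [-0.0, -0.001, -1.0]]
contact_force: [-0.9, 0.5, 0.2]
opening: 0.0368
12.63 [ 477.5 -411.3   60.9] yaw -8.39 tilt [-0.08 -0.02] F [-0.9  0.5  0.2] M [-0.09  0.08 -0.01] open 36.8 q6 [-0.8   0.33  1.37 -0.    1.44 -0.65]
time_s: 12.88
eef_pos: [0.4778, -0.412, 0.0627]
eef_rot: [[0.146, 0.989, 0.0], [0.989, -0.146, -0.002], [-0.002, 0.0, -1.0]]
contact_force: [-2.7, 0.0, 4.6]
opening: 0.0234
12.88 [ 477.8 -412.    62.7] yaw -8.4 tilt [ 0.01 -0.12] F [-2.7  0.   4.6] M [-0.01  0.29 -0.02] open 23.4 q6 [-0.8   0.33  1.37 -0.    1.44 -0.65]
```

```bash
python3 -m jog '{"delta_pos":[[0,0,20],[0,0,60],[0,0,100],[0,0,140],[0,30,170]],"turn":[[0,0,0],[0,0,0],[0,0,0],[0,0,0],[0,0,5]],"fingers":[10,10,10,10,10]}' 25;python3 st.py
python3 -m jog '{"delta_pos":[[-3,200,0],[-3,200,0],[-3,200,0],[-3,200,0],[-3,200,0]],"turn":[[0,0,9],[0,0,9],[0,0,9],[0,0,9],[0,0,9]],"fingers":[10,10,10,10,10]}' 25
python3 -m jog '{"delta_pos":[[-3,200,0],[-3,200,0],[-3,200,0],[-3,200,0],[-3,200,0]],"turn":[[0,0,0],[0,0,0],[0,0,0],[0,0,0],[0,0,0]],"fingers":[10,10,10,10,10]}' 25;python3 st.py
```

```text
time_s: 13.3
eef_pos: [0.4775, -0.3868, 0.2345]
eef_rot: [[0.063, 0.998, 0.002], [0.998, -0.063, -0.007], [-0.007, 0.002, -1.0]]
contact_force: [1.5, 0.3, -1.9]
opening: 0.0238
13.3 [ 477.5 -386.8  234.5] yaw -3.6 tilt [ 0.12 -0.41] F [ 1.5  0.3 -1.9] M [-0.13 -0.   -0.  ] open 23.8 q6 [-0.77  0.22  1.16 -0.    1.75 -0.71]
time_s: 13.72
eef_pos: [0.4739, -0.1834, 0.2342]
eef_rot: [[-0.095, 0.995, 0.003], [0.995, 0.096, -0.005], [-0.005, 0.003, -1.0]]
contact_force: [1.0, -0.3, -1.2]
opening: 0.0237
time_s: 14.13
eef_pos: [0.4701, 0.0191, 0.2339]
eef_rot: [[-0.096, 0.995, 0.003], [0.995, 0.096, -0.004], [-0.004, 0.002, -1.0]]
contact_force: [1.4, 0.6, -2.2]
opening: 0.0241
14.13 [470.1  19.1 233.9] yaw 5.51 tilt [ 0.16 -0.23] F [ 1.4  0.6 -2.2] M [-0.15  0.   -0.01] open 24.1 q6 [-0.08 -0.1   1.5  -0.    1.74 -0.17]
```

```bash
python3 -m jog '{"delta_pos":[[1,28,0],[1,28,-30],[1,28,-70],[1,28,-110],[1,28,-135]],"turn":[[0,0,0.3],[0,0,0.3],[0,0,0.3],[0,0,0.3],[0,0,0.3]],"fingers":[10,10,10,10,10]}' 25;python3 st.py
python3 -m jog '{"delta_pos":[[0,0,-10],[0,0,-18],[0,0,-22],[0,0,-25],[0,0,-25]],"turn":[[0,0,0],[0,0,0],[0,0,0],[0,0,0],[0,0,0]],"fingers":[10,10,10,10,10]}' 25;python3 st.py
```

```text
time_s: 14.55
eef_pos: [0.4684, 0.0476, 0.0943]
eef_rot: [[-0.102, 0.995, -0.003], [0.995, 0.102, -0.004], [-0.003, -0.003, -1.0]]
contact_force: [0.1, 1.6, -3.2]
opening: 0.0241
14.55 [468.4  47.6  94.3] yaw 5.86 tilt [-0.18 -0.22] F [ 0.1  1.6 -3.2] M [-0.08  0.12  0.06] open 24.1 q6 [-0.02 -0.04  1.72 -0.    1.46 -0.12]
time_s: 14.97
eef_pos: [0.4695, 0.0475, 0.0705]
eef_rot: [[-0.102, 0.995, -0.0], [0.995, 0.102, -0.004], [-0.004, -0.001, -1.0]]
contact_force: [0.8, 0.2, -1.9]
opening: 0.0239
14.97 [469.5  47.5  70.5] yaw 5.84 tilt [-0.03 -0.22] F [ 0.8  0.2 -1.9] M [-0.08  0.02  0.01] open 23.9 q6 [-0.02 -0.02  1.75 -0.    1.41 -0.12]
```

```bash
python3 -m jog '{"delta_pos":[[0,0,-3],[0,0,-3],[0,0,-3]],"turn":[[0,0,0],[0,0,0],[0,0,0]],"fingers":[10,10,10]}' 25;python3 st.py
python3 -m jog '{"delta_pos":[[0,0,0],[0,0,0],[0,0,0],[0,0,0]],"turn":[[0,0,0],[0,0,0],[0,0,0],[0,0,0]],"fingers":[50,50,50,50]}' 25;python3 st.py
python3 -m jog '{"delta_pos":[[0,0,15],[0,0,50],[0,0,90],[0,-10,130],[0,-40,160]],"turn":[[0,0,0],[0,0,0],[0,0,0],[0,0,0],[0,0,0]],"fingers":[50,50,50,50,50]}' 25;python3 st.py
python3 - <<'E'
from h import *
look("top","t6");look("scene","s6")
E
```

```text
time_s: 15.22
eef_pos: [0.4705, 0.0474, 0.0687]
eef_rot: [[-0.102, 0.995, 0.002], [0.995, 0.102, -0.004], [-0.004, 0.002, -1.0]]
contact_force: [0.9, -0.1, -1.3]
opening: 0.0238
15.22 [470.5  47.4  68.7] yaw 5.84 tilt [ 0.12 -0.22] F [ 0.9 -0.1 -1.3] M [-0.14  0.05 -0.05] open 23.8 q6 [-0.02 -0.02  1.75 -0.    1.4  -0.12]
time_s: 15.55
eef_pos: [0.4708, 0.0474, 0.0692]
eef_rot: [[-0.102, 0.995, 0.003], [0.995, 0.102, -0.004], [-0.004, 0.003, -1.0]]
contact_force: [0.0, 0.2, -0.1]
opening: 0.0469
15.55 [470.8  47.4  69.2] yaw 5.84 tilt [ 0.17 -0.22] F [ 0.   0.2 -0.1] M [-0.03  0.11 -0.03] open 46.9 q6 [-0.02 -0.02  1.75 -0.    1.4  -0.12]
time_s: 15.97
eef_pos: [0.4715, 0.0099, 0.2326]
eef_rot: [[-0.107, 0.994, 0.008], [0.994, 0.107, -0.002], [-0.003, 0.007, -1.0]]
contact_force: [0.6, -1.1, 0.3]
opening: 0.0502
15.97 [471.5   9.9 232.6] yaw 6.12 tilt [ 0.43 -0.14] F [ 0.6 -1.1  0.3] M [-0.04  0.06  0.  ] open 50.2 q6 [-0.1  -0.1   1.5  -0.    1.73 -0.21]
15.9667 [0.4715 0.0099 0.2326] yaw 6.12
16.0167 [0.4742 0.0032 0.2387] yaw 5.76
```

View pics/t6.png

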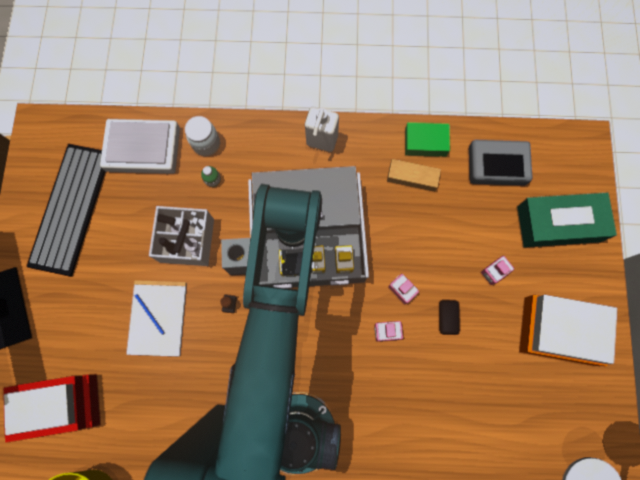

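View pics/s6.png

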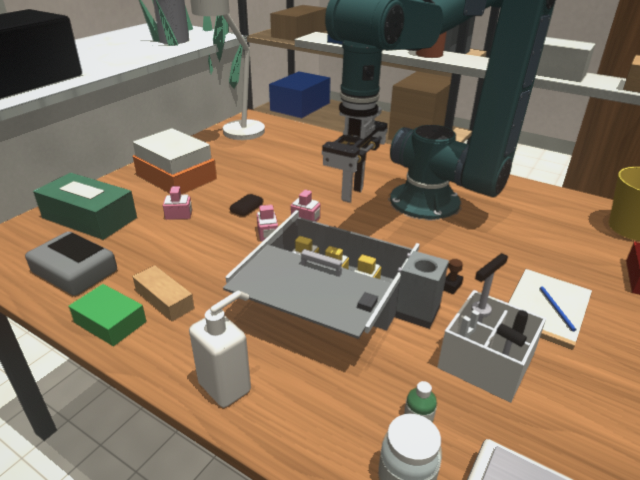

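```bash
python3 st.py; python3 -m jog '{"delta_pos":[[107,-7,0],[107,-7,0],[107,-7,-30],[107,-7,-50],[107,-7,-60]],"turn":[[0,0,0],[0,0,0],[0,0,0],[0,0,0],[0,0,0]],"fingers":[50,50,50,50,50]}' 25;python3 st.py
python3 - <<'E'
from h import *
look("wrist","w7")
E
```

```text
16.07 [473.9   5.2 235.7] yaw 5.65 tilt [ 0.91 -0.4 ] F [0.4 0.1 0.3] M [-0.07  0.1   0.02] open 49.8 q6 [-0.1  -0.1   1.5  -0.01  1.73 -0.2 ]
time_s: 16.48
eef_pos: [0.5797, -0.0014, 0.1698]
eef_rot: [[-0.098, 0.995, 0.007], [0.995, 0.098, -0.006], [-0.006, 0.006, -1.0]]
contact_force: [-0.8, -1.1, -1.2]
opening: 0.0495
16.48 [579.7  -1.4 169.8] yaw 5.64 tilt [ 0.4  -0.33] F [-0.8 -1.1 -1.2] M [-0.04  0.08 -0.03] open 49.5 q6 [-0.1   0.16  1.36 -0.01  1.61 -0.2 ]
16.4833 [ 0.5797 -0.0014  0.1698] yaw 5.64
```

View pics/w7.png

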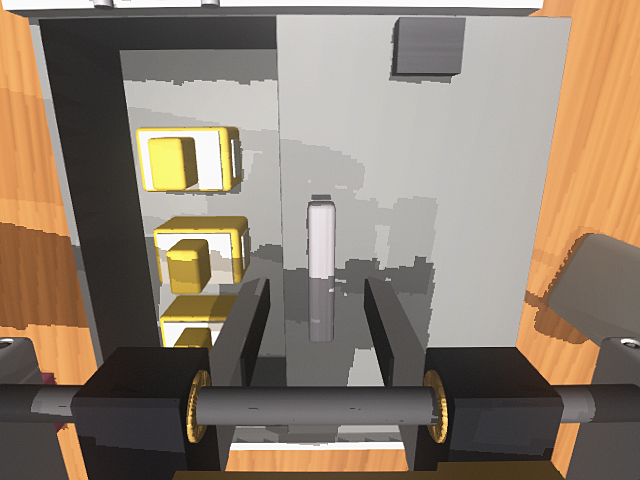

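```bash
python3 -m jog '{"delta_pos":[[1,-1,-20],[1,-1,-40],[1,-1,-48],[1,-1,-48],[1,-1,-48]],"turn":[[0,0,0],[0,0,0],[0,0,0],[0,0,0],[0,0,0]],"fingers":[50,50,50,40,25]}' 25;python3 st.py
python3 -m jog '{"delta_pos":[[0,0,0],[0,0,0],[0,0,0],[0,0,0]],"turn":[[0,0,0],[0,0,0],[0,0,0],[0,0,0]],"fingers":[8,5,5,5]}' 30;python3 st.py
```

```text
time_s: 16.95
eef_pos: [0.5792, -0.002, 0.1221]
eef_rot: [[-0.099, 0.995, 0.006], [0.995, 0.099, -0.006], [-0.006, 0.005, -1.0]]
contact_force: [0.0, 0.1, 0.1]
opening: 0.0399
16.95 [579.2  -2.  122.1] yaw 5.67 tilt [ 0.33 -0.32] F [0.  0.1 0.1] M [-0.04  0.05 -0.01] open 39.9 q6 [-0.1   0.18  1.44 -0.01  1.52 -0.2 ]
time_s: 17.28
eef_pos: [0.5807, -0.002, 0.124]
eef_rot: [[-0.099, 0.995, 0.011], [0.995, 0.099, -0.006], [-0.007, 0.01, -1.0]]
contact_force: [2.3, 0.8, 2.5]
opening: 0.0156
17.28 [580.7  -2.  124. ] yaw 5.67 tilt [ 0.6  -0.33] F [2.3 0.8 2.5] M [-0.05 -0.22 -0.02] open 15.6 q6 [-0.1   0.18  1.43 -0.    1.52 -0.2 ]
```

```bash
python3 -m jog '{"delta_pos":[[-20,-2,0],[-45,-4.5,0],[-70,-7,0],[-95,-9.5,0],[-115,-11.5,0]],"turn":[[0,0,0],[0,0,0],[0,0,0],[0,0,0],[0,0,0]],"fingers":[5,5,5,5,5]}' 30;python3 st.py
python3 -m jog '{"delta_pos":[[-5,-0.5,0],[-15,-1.5,0],[-22,-2.2,0],[-26,-2.6,0]],"turn":[[0,0,0],[0,0,0],[0,0,0],[0,0,0]],"fingers":[5,5,5,5]}' 30;python3 st.py
```

```text
time_s: 17.7
eef_pos: [0.4652, -0.0135, 0.124]
eef_rot: [[-0.099, 0.995, 0.012], [0.995, 0.099, -0.006], [-0.007, 0.012, -1.0]]
contact_force: [3.7, -0.1, -1.9]
opening: 0.0156
17.7 [465.2 -13.5 124. ] yaw 5.67 tilt [ 0.71 -0.33] F [ 3.7 -0.1 -1.9] M [-0.04 -0.43 -0.01] open 15.6 q6 [-0.15 -0.08  1.7  -0.    1.51 -0.25]
time_s: 18.03
eef_pos: [0.4389, -0.0161, 0.124]
eef_rot: [[-0.099, 0.995, 0.012], [0.995, 0.099, -0.006], [-0.007, 0.012, -1.0]]
contact_force: [2.1, 0.1, -3.0]
opening: 0.0157
18.03 [438.9 -16.1 124. ] yaw 5.67 tilt [ 0.71 -0.32] F [ 2.1  0.1 -3. ] M [-0.05 -0.14  0.04] open 15.7 q6 [-0.16 -0.14  1.76 -0.    1.51 -0.26]
```

```bash
python3 -m jog '{"delta_pos":[[-3,-0.3,0],[-6,-0.6,0],[-8,-0.8,0],[-10,-1,0]],"turn":[[0,0,0],[0,0,0],[0,0,0],[0,0,0]],"fingers":[5,5,5,5]}' 30;python3 st.py
python3 -m jog '{"delta_pos":[[-2,-0.2,0],[-3,-0.3,0],[-3,-0.3,0]],"turn":[[0,0,0],[0,0,0],[0,0,0]],"fingers":[5,5,5]}' 30;python3 st.py
```

```text
time_s: 18.37
eef_pos: [0.4345, -0.0166, 0.1241]
eef_rot: [[-0.099, 0.995, 0.026], [0.995, 0.099, -0.004], [-0.007, 0.025, -1.0]]
contact_force: [22.5, 2.3, -15.3]
opening: 0.0156
18.37 [434.5 -16.6 124.1] yaw 5.69 tilt [ 1.47 -0.23] F [ 22.5   2.3 -15.3] M [ 0.27 -3.32  0.05] open 15.6 q6 [-0.17 -0.16  1.78  0.    1.5  -0.27]
time_s: 18.62
eef_pos: [0.4346, -0.0166, 0.124]
eef_rot: [[-0.099, 0.995, 0.032], [0.995, 0.099, -0.003], [-0.006, 0.032, -0.999]]
contact_force: [12.2, 0.9, -8.4]
opening: 0.0155
18.62 [434.6 -16.6 124. ] yaw 5.71 tilt [ 1.86 -0.18] F [12.2  0.9 -8.4] M [ 0.02 -1.44  0.04] open 15.5 q6 [-0.17 -0.17  1.78  0.    1.5  -0.27]
```

```bash
python3 -m jog '{"delta_pos":[[0,0,0],[0,0,0],[0,0,0],[0,0,0]],"turn":[[0,0,0],[0,0,0],[0,0,0],[0,0,0]],"fingers":[45,45,45,45]}' 30;python3 st.py
python3 -m jog '{"delta_pos":[[0,0,15],[0,0,50],[0,0,90],[0,0,130],[20,-20,160]],"turn":[[0,0,0],[0,0,0],[0,0.6,0],[0,0.6,0],[0,0.6,0]],"fingers":[50,50,50,50,50]}' 25;python3 st.py
python3 - <<'E'
from h import *
look("wrist","w8");look("top","t8")
E
python3 st.py
```

```text
time_s: 18.95
eef_pos: [0.4344, -0.0166, 0.1242]
eef_rot: [[-0.099, 0.995, 0.032], [0.995, 0.099, -0.003], [-0.006, 0.031, -0.999]]
contact_force: [-0.1, 0.7, 0.5]
opening: 0.0392
18.95 [434.4 -16.6 124.2] yaw 5.71 tilt [ 1.83 -0.19] F [-0.1  0.7  0.5] M [-0.08  0.06 -0.01] open 39.2 q6 [-0.17 -0.17  1.78  0.    1.5  -0.27]
time_s: 19.37
eef_pos: [0.4533, -0.0346, 0.2893]
eef_rot: [[-0.103, 0.994, 0.026], [0.995, 0.103, -0.003], [-0.005, 0.026, -1.0]]
contact_force: [0.6, 0.5, 0.4]
opening: 0.05
19.37 [453.3 -34.6 289.3] yaw 5.92 tilt [ 1.49 -0.15] F [0.6 0.5 0.4] M [-0.04 -0.05 -0.02] open 50.0 q6 [-0.2  -0.15  1.44  0.    1.83 -0.31]
19.3667 [ 0.4533 -0.0346  0.2893] yaw 5.92
19.4167 [ 0.4596 -0.0399  0.294 ] yaw 5.68
19.47 [457.9 -38.7 290.7] yaw 5.62 tilt [ 1.89 -0.39] F [ 0.5 -0.1  0.5] M [-0.09  0.06 -0.02] open 50.1 q6 [-0.21 -0.14  1.43  0.    1.82 -0.31]
```

View pics/w8.png

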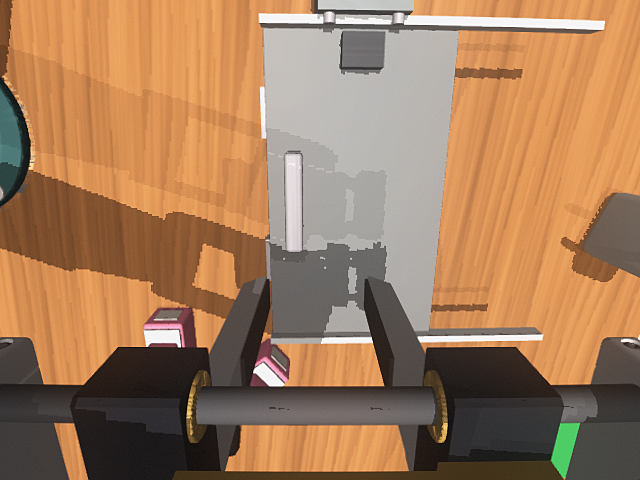

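```bash
python3 - <<'E'
from h import *
import pickle
s=pickle.load(open("pics/w8.pkl","rb"))
p=pl("wrist",[(293,202)],.145,s)[0];print(p)
c,k=np.cos(CY),np.sin(CY);d=p[:2]-CC;print("case frame",d@[c,k],d@[-k,c])
im=cv2.imread("pics/w8.png")
cv2.imwrite("pics/w8c.png",cv2.resize(im[0:340,230:480],None,fx=1.75,fy=1.75,interpolation=2))
im=cv2.imread("pics/t8.png")
cv2.imwrite("pics/t8c.png",cv2.resize(im[150:300,140:380],None,fx=3.3,fy=3.3,interpolation=2))
E
```

```text
[ 0.4338615  -0.01683157  0.145     ]
case frame -0.05827061686965695 0.00060951851681391
```

View pics/w8c.png

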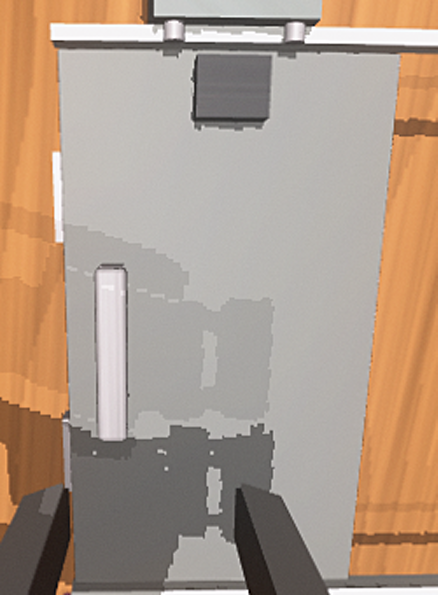

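View pics/t8c.png

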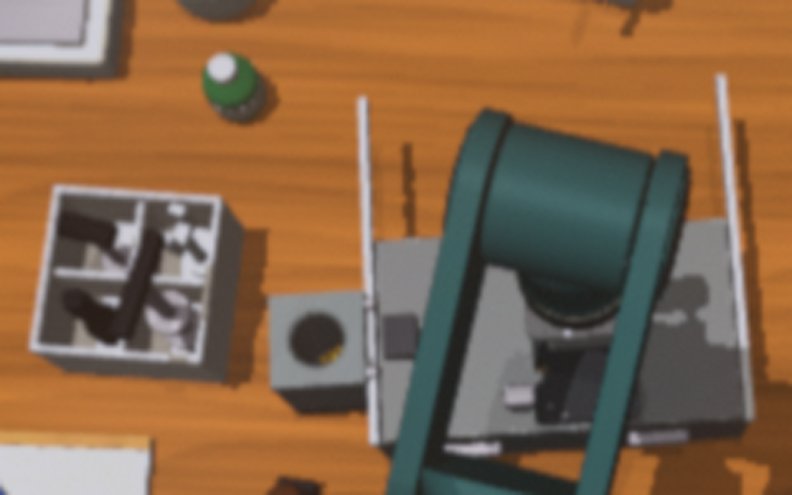

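```bash
python3 -m jog '{"delta_pos":[[24,140,-30],[24,140,-70],[24,140,-110],[24,140,-122],[24,140,-122]],"turn":[[0,1.5,0],[0,1.5,0],[0,1.5,0],[0,1.5,0],[0,1.5,0]],"fingers":[50,50,50,50,50]}' 25
python3 -m jog '{"delta_pos":[[0,0,0],[0,0,0]],"turn":[[0,0,0],[0,0,0]],"fingers":[50,50]}' 25;python3 st.py
python3 - <<'E'
from h import *
im,s=look("wrist","w9");im=cv2.convertScaleAbs(im,alpha=1)
cv2.imwrite("pics/w9c.png",cv2.resize(im[50:200,240:400],None,fx=4,fy=4,interpolation=2))
E
```

```text
time_s: 19.88
eef_pos: [0.4795, 0.1034, 0.1641]
eef_rot: [[-0.1, 0.995, 0.0], [0.995, 0.1, -0.007], [-0.007, -0.0, -1.0]]
contact_force: [-0.4, -0.3, 0.5]
opening: 0.0498
time_s: 20.05
eef_pos: [0.4772, 0.1037, 0.1614]
eef_rot: [[-0.102, 0.995, -0.006], [0.995, 0.102, -0.008], [-0.007, -0.007, -1.0]]
contact_force: [-0.3, -0.1, -0.1]
opening: 0.0497
20.05 [477.2 103.7 161.4] yaw 5.83 tilt [-0.37 -0.44] F [-0.3 -0.1 -0.1] M [-0.09  0.08 -0.05] open 49.7 q6 [ 0.1  -0.03  1.58 -0.01  1.6   0.  ]
20.05 [0.4772 0.1037 0.1614] yaw 5.83
```

View pics/w9.png

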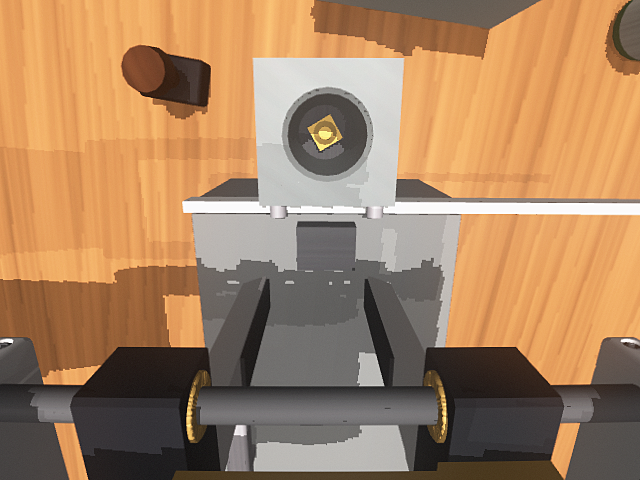

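View pics/w9c.png

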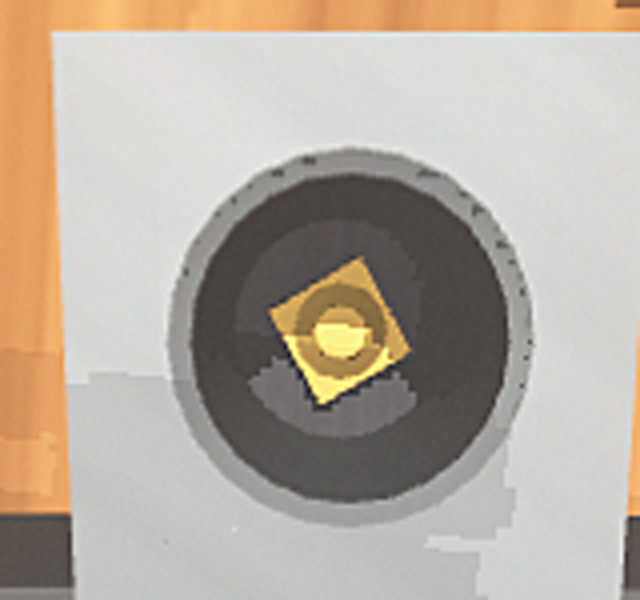

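```bash
python3 - <<'E'
from h import *
import pickle
s=pickle.load(open("pics/w9.pkl","rb"))
quad("wrist",[(361,257),(410,351),(322,407),(269,311)],.032,s,4,(240,50))
quad("wrist",[(167,337),(350,148),(533,337),(350,526)],.132,s,4,(240,50))
quad("wrist",[(192,337),(350,172),(510,337),(350,503)],.129,s,4,(240,50))
# lock block top corners back-left, back-right
print(pl("wrist",[(253,58),(403,58),(258,205),(397,205)],.132,s).round(4))
print(cw(0,.197,.132))
E
```

```text
[0.4749 0.1825 0.032 ] [(np.float64(0.0211), np.float64(-54.8)), (np.float64(0.0209), np.float64(-143.5))]
[0.4746 0.1832 0.132 ] [(np.float64(0.0349), np.float64(51.0)), (np.float64(0.0352), np.float64(-38.9))]
[0.4747 0.1832 0.129 ] [(np.float64(0.0309), np.float64(51.3)), (np.float64(0.0312), np.float64(-39.1))]
[[0.4322 0.2175 0.132 ]
 [0.509  0.2253 0.132 ]
 [0.4392 0.1407 0.132 ]
 [0.5184 0.1488 0.132 ]]
[np.float64(0.47216295186242097), np.float64(0.18440879809542962), 0.132]
```

```bash
python3 -m jog '{"delta_pos":[[0,0,40],[0,0,80],[0,0,120],[0,10,160],[0,30,180]],"turn":[[0,-0.4,7],[0,-0.4,14],[0,-0.4,21],[0,-0.4,28],[0,-0.4,35]],"fingers":[50,50,50,50,50]}' 25
python3 -m jog '{"delta_pos":[[20,185,0],[20,185,0],[20,185,0],[20,185,0],[20,185,0]],"turn":[[0,0,35],[0,0,35],[0,0,35],[0,0,35],[0,0,35]],"fingers":[50,50,50,50,50]}' 25
python3 -m jog '{"delta_pos":[[0,0,0],[0,0,0]],"turn":[[0,0,5],[0,0,5]],"fingers":[50,50]}' 25;python3 st.py
python3 - <<'E'
from h import *
im,s=look("wrist","w10")
E
```

```text
time_s: 20.52
eef_pos: [0.48, 0.1309, 0.3529]
eef_rot: [[-0.653, 0.757, 0.023], [0.757, 0.653, -0.004], [-0.018, 0.015, -1.0]]
contact_force: [0.8, 1.0, 0.3]
opening: 0.0501
time_s: 20.93
eef_pos: [0.5004, 0.3189, 0.3553]
eef_rot: [[-0.971, 0.237, 0.025], [0.238, 0.971, 0.013], [-0.021, 0.019, -1.0]]
contact_force: [0.1, 0.2, 0.2]
opening: 0.0502
time_s: 21.1
eef_pos: [0.501, 0.3191, 0.3579]
eef_rot: [[-0.988, 0.15, 0.027], [0.15, 0.988, 0.017], [-0.024, 0.021, -0.999]]
contact_force: [0.4, -0.4, -0.4]
opening: 0.0499
21.1 [501.  319.1 357.9] yaw 81.38 tilt [1.56 0.97] F [ 0.4 -0.4 -0.4] M [0.04 0.03 0.01] open 49.9 q6 [ 0.47  0.19  0.96  0.    1.96 -0.95]
21.1 [0.501  0.3191 0.3579] yaw 81.38
```

View pics/w10.png

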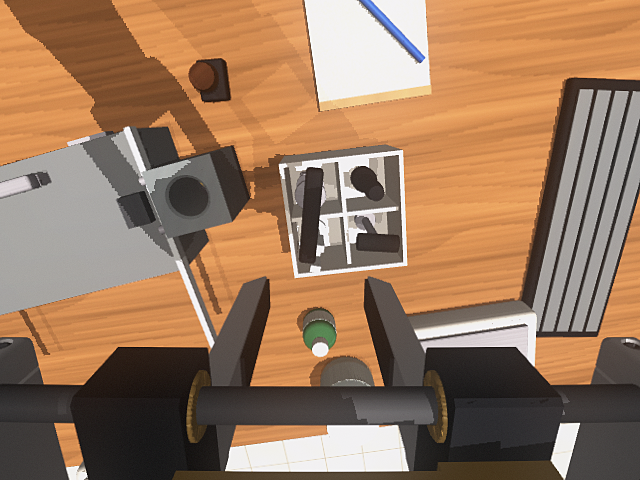

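```bash
python3 - <<'E'
import cv2
a=cv2.imread("pics/w10.png");cv2.imwrite("pics/w10c.png",cv2.resize(a[140:285,270:415],None,fx=4.1,fy=4.1,interpolation=2))
E
```

```text
(no output)
```

View pics/w10c.png

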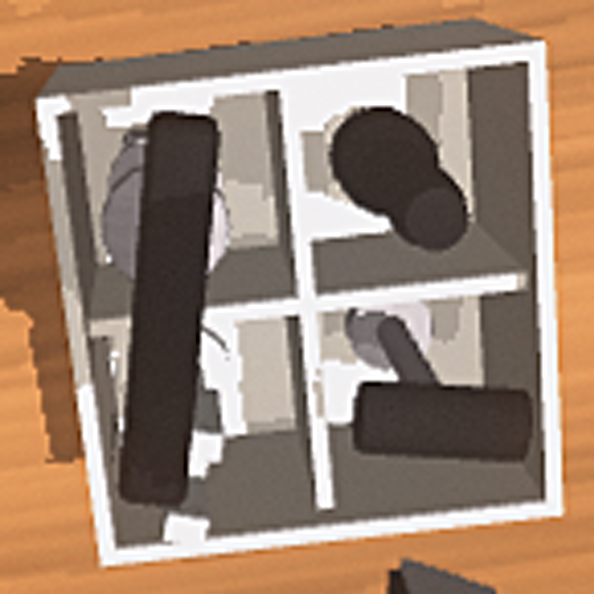

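```bash
python3 - <<'E'
from h import *
import pickle
s=pickle.load(open("pics/w10.pkl","rb"))
quad("wrist",[(149,112),(218,117),(186,503),(120,500)],.207,s,4.1,(270,140))
quad("wrist",[(37,98),(545,42),(563,515),(105,565)],.1,s,4.1,(270,140))
print(pl("wrist",[(270+167/4.1,140+205/4.1)],.1,s))
E
```

```text
[0.4985 0.3167 0.207 ] [(np.float64(0.0151), np.float64(77.6)), (np.float64(0.0894), np.float64(-13.3))]
[0.5333 0.3557 0.1   ] [(np.float64(0.144), np.float64(87.5)), (np.float64(0.145), np.float64(-2.2))]
[[0.49355866 0.31790938 0.1       ]]
```

```bash
python3 st.py; python3 -m jog '{"delta_pos":[[-2,-2,-30],[-2,-2,-70],[-2,-2,-105],[-2,-2,-120],[-2,-2,-125]],"turn":[[-1,1.5,-4.5],[-1,1.5,-4.5],[-1,1.5,-4.5],[-1,1.5,-4.5],[-1,1.5,-4.5]],"fingers":[50,50,50,50,50]}' 25
python3 -m jog '{"delta_pos":[[0,0,0],[0,0,0]],"turn":[[0,0,0],[0,0,0]],"fingers":[50,50]}' 25;python3 st.py
python3 - <<'E'
from h import *
im,s=look("wrist","w11")
E
```

```text
21.15 [501.  318.3 357.9] yaw 81.11 tilt [1.57 0.95] F [ 0.4 -0.4  0.5] M [-0.05 -0.05  0.  ] open 49.6 q6 [ 0.47  0.19  0.96  0.    1.96 -0.95]
time_s: 21.57
eef_pos: [0.498, 0.3137, 0.2298]
eef_rot: [[-0.972, 0.236, -0.003], [0.237, 0.972, -0.005], [0.002, -0.006, -1.0]]
contact_force: [0.3, 0.5, -0.0]
opening: 0.0501
time_s: 21.73
eef_pos: [0.4988, 0.3127, 0.2317]
eef_rot: [[-0.971, 0.239, -0.001], [0.239, 0.971, -0.004], [-0.0, -0.005, -1.0]]
contact_force: [0.6, -0.4, -0.2]
opening: 0.0499
21.73 [498.8 312.7 231.7] yaw 76.15 tilt [-0.05 -0.26] F [ 0.6 -0.4 -0.2] M [-0.01  0.01 -0.01] open 49.9 q6 [ 0.47  0.17  1.22 -0.    1.75 -0.86]
21.7333 [0.4988 0.3127 0.2317] yaw 76.15
```

View pics/w11.png

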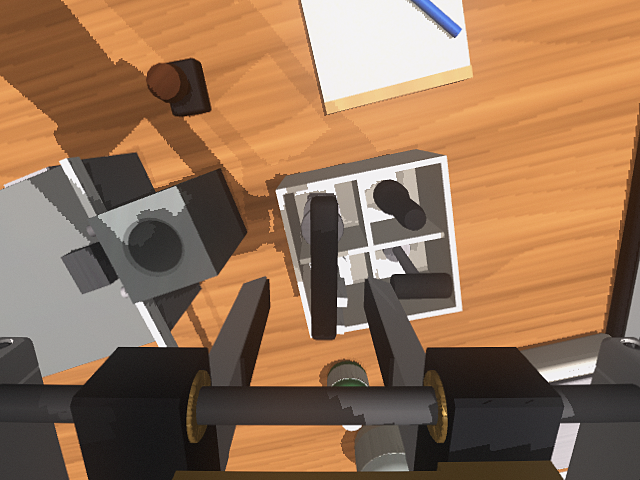

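```bash
python3 - <<'E'
from h import *
import pickle
s=pickle.load(open("pics/w11.pkl","rb"))
quad("wrist",[(311,194),(337,195),(337,338),(312,338)],.207,s)
im=cv2.imread("pics/w11.png");cv2.imwrite("pics/w11c.png",cv2.resize(im[170:350,260:480],None,fx=3.3,fy=3.3,interpolation=2))
E
```

```text
[0.4968 0.317  0.207 ] [(np.float64(0.0151), np.float64(75.2)), (np.float64(0.0906), np.float64(-13.3))]
```

View pics/w11c.png

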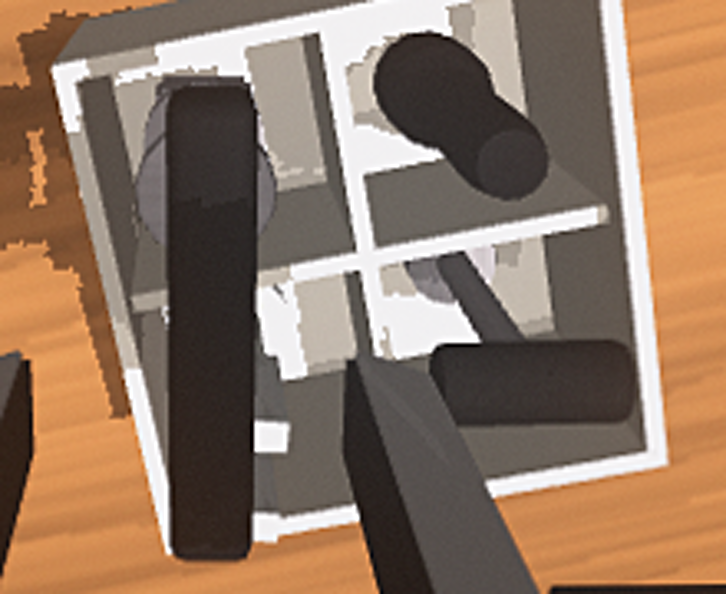

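```bash
python3 -m jog '{"delta_pos":[[-1,4,-20],[-1,4,-40],[-1,4,-50],[-1,4,-51],[-1,4,-51]],"turn":[[0,0,0],[0,0,0],[0,0,0],[0,0,0],[0,0,0]],"fingers":[50,50,50,45,40]}' 25;python3 st.py
```

```text
time_s: 22.2
eef_pos: [0.4983, 0.3172, 0.1821]
eef_rot: [[-0.971, 0.239, 0.001], [0.239, 0.971, -0.003], [-0.002, -0.003, -1.0]]
contact_force: [-0.3, 0.1, 0.5]
opening: 0.042
22.2 [498.3 317.2 182.1] yaw 76.17 tilt [ 0.05 -0.19] F [-0.3  0.1  0.5] M [ 0.03 -0.03  0.01] open 42.0 q6 [ 0.47  0.18  1.31 -0.    1.65 -0.86]
```

```bash
python3 -m jog '{"delta_pos":[[-1,0,-1],[-1,0,-1],[-1,0,-1],[-1,0,-1],[-1,0,-1]],"turn":[[0,0,0],[0,0,0],[0,0,0],[0,0,0],[0,0,0]],"fingers":[25,12,8,5,5]}' 45;python3 st.py
python3 -m jog '{"delta_pos":[[0,0,0],[0,0,0],[0,0,0]],"turn":[[0,0,0],[0,0,0],[0,0,0]],"fingers":[5,5,5]}' 45;python3 st.py
```

```text
time_s: 22.62
eef_pos: [0.4977, 0.3174, 0.1821]
eef_rot: [[-0.971, 0.239, 0.002], [0.239, 0.971, -0.003], [-0.003, -0.002, -1.0]]
contact_force: [0.1, 0.3, 2.2]
opening: 0.0159
22.62 [497.7 317.4 182.1] yaw 76.18 tilt [ 0.14 -0.15] F [0.1 0.3 2.2] M [ 0.02  0.09 -0.03] open 15.9 q6 [ 0.47  0.18  1.31 -0.    1.65 -0.86]
time_s: 22.87
eef_pos: [0.4977, 0.3174, 0.1821]
eef_rot: [[-0.971, 0.239, 0.002], [0.239, 0.971, -0.003], [-0.003, -0.002, -1.0]]
contact_force: [0.3, -0.2, 0.9]
opening: 0.0158
22.87 [497.7 317.4 182.1] yaw 76.17 tilt [ 0.14 -0.15] F [ 0.3 -0.2  0.9] M [ 0.02  0.03 -0.02] open 15.8 q6 [ 0.47  0.18  1.31 -0.    1.65 -0.86]
```

```bash
python3 -m jog '{"delta_pos":[[0,0,20],[0,0,50],[0,0,90],[0,0,125],[0,0,160]],"turn":[[0,0,0],[0,0,0],[0,0,0],[0,0,0],[0,0,0]],"fingers":[5,5,5,5,5]}' 45;python3 st.py
python3 -m jog '{"delta_pos":[[-11,-65,5],[-11,-65,5],[-11,-65,5],[-11,-65,5],[-11,-65,5]],"turn":[[0,0,7],[0,0,14],[0,0,21],[0,0,28],[0,0,35]],"fingers":[5,5,5,5,5]}' 45;python3 st.py
```

```text
time_s: 23.28
eef_pos: [0.4973, 0.3172, 0.3427]
eef_rot: [[-0.971, 0.239, 0.001], [0.239, 0.971, -0.003], [-0.002, -0.003, -1.0]]
contact_force: [0.6, 0.9, -3.0]
opening: 0.0156
23.28 [497.3 317.2 342.7] yaw 76.18 tilt [ 0.04 -0.2 ] F [ 0.6  0.9 -3. ] M [ 0.05 -0.07  0.03] open 15.6 q6 [ 0.47  0.2   0.98 -0.    1.97 -0.86]
time_s: 23.7
eef_pos: [0.4861, 0.2516, 0.347]
eef_rot: [[-0.931, -0.366, 0.001], [-0.366, 0.931, -0.003], [-0.0, -0.003, -1.0]]
contact_force: [1.0, -0.2, -3.8]
opening: 0.0156
23.7 [486.1 251.6 347. ] yaw 111.47 tilt [ 0.07 -0.17] F [ 1.  -0.2 -3.8] M [ 0.01 -0.   -0.03] open 15.6 q6 [ 0.38  0.1   1.08 -0.    1.96 -1.57]
```

```bash
python3 -m jog '{"delta_pos":[[-11,-68,0],[-11,-68,0],[-11,-68,0],[-11,-68,0],[-11,-68,0]],"turn":[[0,0,7],[0,0,14.3],[0,0,14.3],[0,0,14.3],[0,0,14.3]],"fingers":[5,5,5,5,5]}' 45;python3 st.py
python3 -m jog '{"delta_pos":[[0,0,0],[0,0,0],[0,0,0]],"turn":[[0,0,0],[0,0,0],[0,0,0]],"fingers":[5,5,5]}' 45;python3 st.py
python3 - <<'E'
from h import *
look("wrist","w12");look("scene","s12")
E
```

```text
time_s: 24.12
eef_pos: [0.4751, 0.1838, 0.3464]
eef_rot: [[-0.812, -0.583, 0.001], [-0.583, 0.812, -0.002], [0.0, -0.002, -1.0]]
contact_force: [0.6, 0.4, -3.0]
opening: 0.0157
24.12 [475.1 183.8 346.4] yaw 125.68 tilt [ 0.05 -0.12] F [ 0.6  0.4 -3. ] M [ 0.07  0.06 -0.  ] open 15.7 q6 [ 0.26  0.01  1.17 -0.    1.96 -1.94]
time_s: 24.37
eef_pos: [0.4751, 0.1846, 0.346]
eef_rot: [[-0.812, -0.584, 0.0], [-0.584, 0.812, -0.002], [0.001, -0.002, -1.0]]
contact_force: [-0.0, 0.5, -2.6]
opening: 0.0157
24.37 [475.1 184.6 346. ] yaw 125.73 tilt [ 0.   -0.12] F [-0.   0.5 -2.6] M [0.03 0.   0.01] open 15.7 q6 [ 0.26  0.01  1.17 -0.    1.96 -1.93]
24.3667 [0.4751 0.1846 0.346 ] yaw 125.73
24.4167 [0.4751 0.1845 0.3461] yaw 125.73
```

View pics/w12.png

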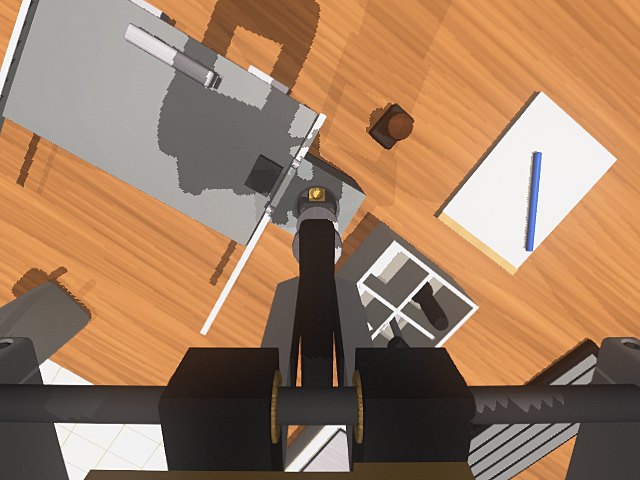

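View pics/s12.png

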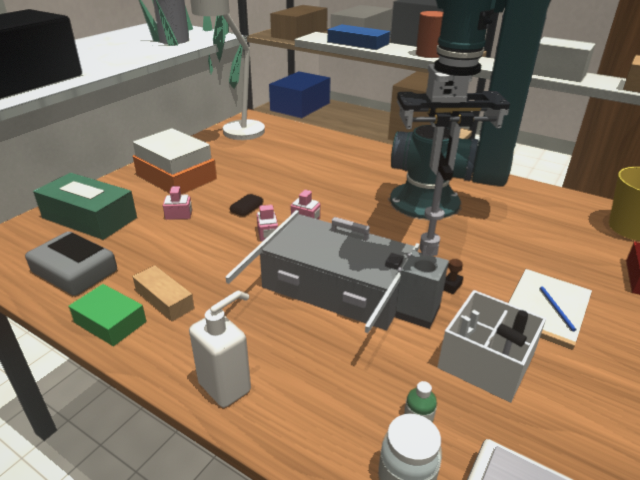

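```bash
python3 - <<'E'
import cv2
a=cv2.imread("pics/w12.png");cv2.imwrite("pics/w12c.png",cv2.resize(a[170:300,250:390],None,fx=4.5,fy=4.5,interpolation=2))
a=cv2.imread("pics/s12.png");cv2.imwrite("pics/s12c.png",cv2.resize(a[120:310,370:480],None,fx=3.1,fy=3.1,interpolation=2))
E
```

```text
(no output)
```

View pics/w12c.png

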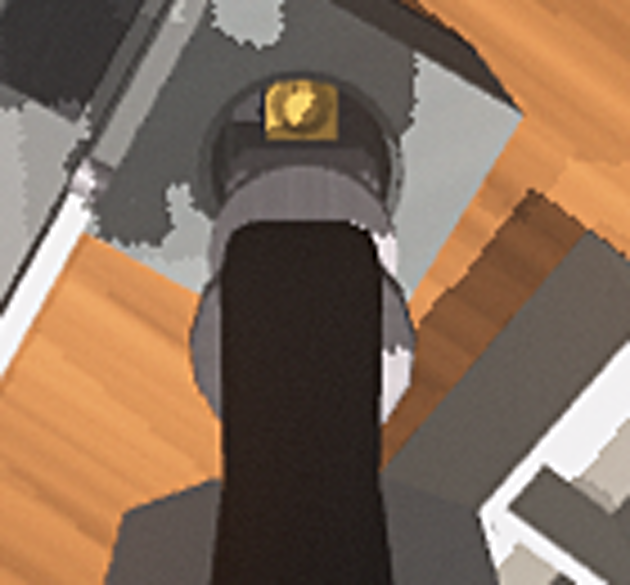

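View pics/s12c.png

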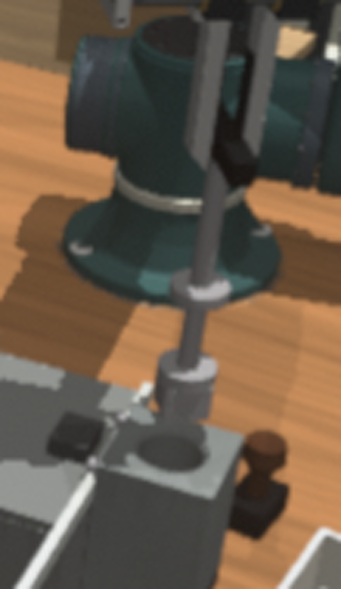

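```bash
python3 - <<'E'
from h import *
import pickle
s=pickle.load(open("pics/w12.pkl","rb"))
x,y=s["eef_pos"][:2]
R=s["eef_rot"];z0=s["eef_pos"][2]-.177
print("tool dir",R[:,2])
for zz in (.185,.09,.024,0):
    P=np.array([x,y,z0+zz]);print(zz,"scene crop",((proj("scene",[P])[0]-[370,120])*3.1).round(1),"wrist crop",((proj("wrist",[P],s)[0]-[250,170])*4.5).round(1))
# circle edges of collar/socket in wrist
for r,zz in((.019,.09),(.019,.095),(.0205,.024)):
    a=np.linspace(0,2*np.pi,9)[:-1];P=np.c_[x+r*np.cos(a),y+r*np.sin(a),np.full(8,z0+zz)]
    q=(proj("wrist",P,s)-[250,170])*4.5;print(r,zz,"wrist",q.min(0).round(),q.max(0).round());q=(proj("scene",P)-[370,120])*3.1;print("scene",q.min(0).round(),q.max(0).round())
E
```

```text
tool dir [ 6.47925770e-05 -2.09629587e-03 -9.99997801e-01]
0.185 scene crop [217.4 152. ] wrist crop [303.6 587.4]
0.09 scene crop [195.5 289.5] wrist crop [303.5 335.3]
0.024 scene crop [181.6 376.7] wrist crop [303.5 239.1]
0 scene crop [176.8 406.9] wrist crop [303.4 212.4]
0.019 0.09 wrist [192. 227.] [416. 440.]
scene [167. 274.] [224. 305.]
0.019 0.095 wrist [190. 234.] [418. 451.]
scene [168. 267.] [226. 298.]
0.0205 0.024 wrist [205. 142.] [402. 333.]
scene [152. 360.] [212. 394.]
```

```bash
python3 - <<'E'
from h import *
print(((proj("scene",[[.4747,.1831,.132]])[0]-[370,120])*3.1))
a=cv2.imread("pics/s12.png");cv2.imwrite("pics/s12d.png",cv2.resize(a[195:290,400:460],None,fx=6.2,fy=6.2,interpolation=2))
E
```

```text
[167.72609218 450.86797689]
```

View pics/s12d.png

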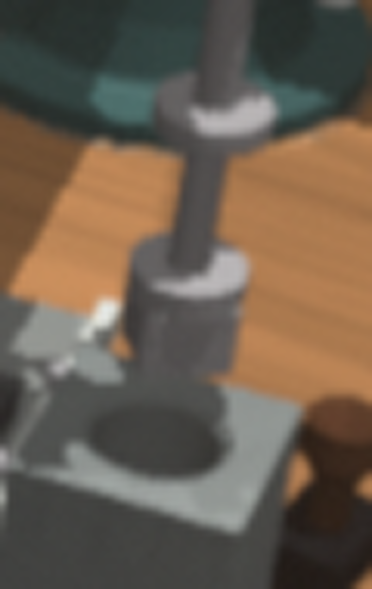

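```bash
python3 - <<'E'
from h import *
import pickle
s=pickle.load(open("pics/w12.pkl","rb"));a=cv2.imread("pics/w12.png");b=cv2.imread("pics/s12.png")
o=(265,175);k=7;im=cv2.resize(a[175:260,265:370],None,fx=k,fy=k,interpolation=2);im=cv2.convertScaleAbs(im,alpha=1.6,beta=10)
cv2.imwrite("pics/w12d.png",im)
x,y=s["eef_pos"][:2];z0=s["eef_pos"][2]-.177
t=np.linspace(0,2*np.pi,40)
for r,zz,c in((.019,.095,(0,0,255)),(.019,.085,(0,0,255)),(.0205,0,(0,255,0)),(.0205,.036,(255,0,0))):
    P=np.c_[x+r*np.cos(t),y+r*np.sin(t),np.full(40,z0+zz)]
    q=((proj("wrist",P,s)-o)*k).astype(int);cv2.polylines(im,[q],True,c)
ex=s["eef_rot"][:,0];ey=s["eef_rot"][:,1]
P=[s["eef_pos"]*[1,1,0]+[0,0,z0+.202]+ex*.045*a_+ey*.008*b_ for a_,b_ in((1,1),(1,-1),(-1,-1),(-1,1))]
q=((proj("wrist",P,s)-o)*k).astype(int);cv2.polylines(im,[q],True,(255,255,0))
cv2.imwrite("pics/w12e.png",im)
E
```

```text
(no output)
```

View pics/w12e.png

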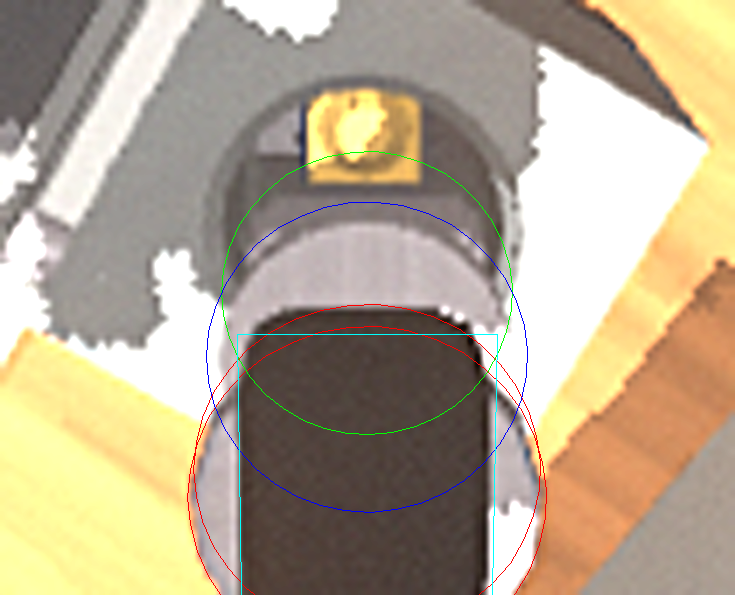

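```bash
python3 -m jog '{"delta_pos":[[0,-1,0],[0,-1,0],[0,-1,0],[0,-1,0]],"turn":[[-1.9,2.7,0],[-1.9,2.7,0],[-1.9,2.7,0],[-1.9,2.7,0]],"fingers":[5,5,5,5]}' 55;python3 st.py
cat > chk.py <<'E'
import sys
from h import *
f=sys.argv[1];zt=float(sys.argv[2])
a,s=look("wrist",f)
o=(265,175);k=7;im=cv2.resize(a[175:260,265:370],None,fx=k,fy=k,interpolation=2);im=cv2.convertScaleAbs(im,alpha=1.6,beta=10)
x,y=s["eef_pos"][:2];z0=s["eef_pos"][2]-zt
t=np.linspace(0,2*np.pi,40)
for r,zz,c in((.019,.095,(0,0,255)),(.0205,0,(0,255,0))):
    P=np.c_[x+r*np.cos(t),y+r*np.sin(t),np.full(40,z0+zz)]
    q=((proj("wrist",P,s)-o)*k).astype(int);cv2.polylines(im,[q],True,c)
cv2.imwrite(f"pics/{f}e.png",im)
E
python3 chk.py w13 .177
```

```text
time_s: 24.8
eef_pos: [0.4752, 0.1836, 0.346]
eef_rot: [[-0.81, -0.584, -0.046], [-0.583, 0.812, -0.035], [0.058, -0.001, -0.998]]
contact_force: [-0.6, 0.1, -2.7]
opening: 0.0156
24.8 [475.2 183.6 346. ] yaw 125.75 tilt [-2.65 -1.99] F [-0.6  0.1 -2.7] M [ 0.06 -0.04  0.01] open 15.6 q6 [ 0.27  0.06  1.13 -0.02  2.01 -1.93]
24.8 [0.4752 0.1836 0.346 ] yaw 125.75
```

View pics/w13e.png

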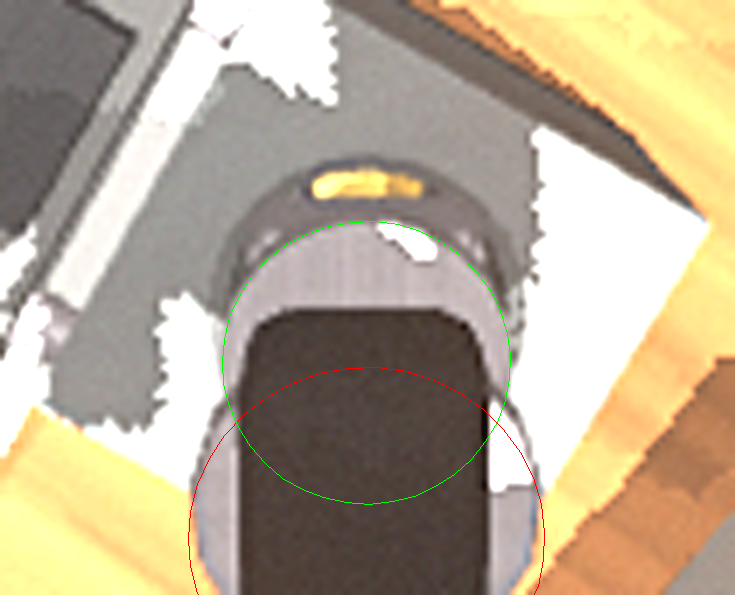

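```bash
python3 - <<'E'
from h import *
import pickle
s=pickle.load(open("pics/w13.pkl","rb"));a=cv2.imread("pics/w13.png")
o=(280,220);k=10;im=cv2.resize(a[220:278,280:355],None,fx=k,fy=k,interpolation=2);im=cv2.convertScaleAbs(im,alpha=1.4,beta=10)
cv2.imwrite("pics/w13f.png",im)
E
```

```text
(no output)
```

View pics/w13f.png

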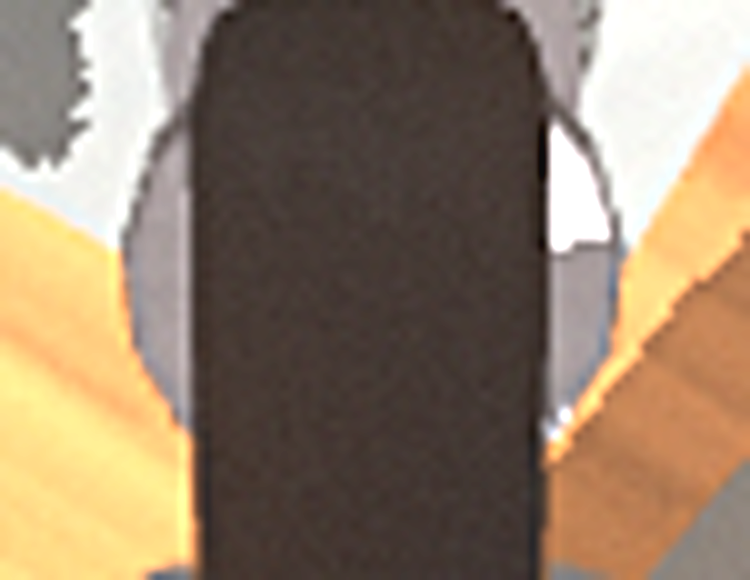

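```bash
python3 - <<'E'
from h import *
import pickle
for f,bot,col,bar in (("w12",(265+365/7,175+220/7),None,(265+362/7,175+310/7)),("w13",(265+367/7,175+220/7),(317,247.3),(265+365/7,175+309/7))):
    s=pickle.load(open(f"pics/{f}.pkl","rb"));p=s["eef_pos"];z0=p[2]-.177
    e=s["eef_rot"][:,0]*[1,1,0];e/=np.linalg.norm(e);g=np.array([e[1],-e[0],0])
    def r(uv,z): d=pl("wrist",[uv],z,s)[0]-p;return ((d@e)*1e3).round(1),((d@g)*1e3).round(1)
    print(f,"bottom vertex-20.5",r(bot,z0),"collar",col and r(col,z0+.095),"bar end top",r(bar,z0+.202),"bar end bottom", r(bar,z0+.184))
    if f=="w12": print("bore outer circle",[r((265+u/7,175+v/7),.132) for u,v in((207,215),(522,215),(365,75))])
E
```

```text
w12 bottom vertex-20.5 (np.float64(10.8), np.float64(-0.3)) collar None bar end top (np.float64(46.5), np.float64(-0.3)) bar end bottom (np.float64(42.2), np.float64(-0.4))
bore outer circle [(np.float64(4.0), np.float64(-24.7)), (np.float64(4.0), np.float64(24.0)), (np.float64(25.7), np.float64(-0.3))]
w13 bottom vertex-20.5 (np.float64(20.7), np.float64(0.1)) collar (np.float64(4.0), np.float64(-0.3)) bar end top (np.float64(44.6), np.float64(-0.2)) bar end bottom (np.float64(41.4), np.float64(-0.2))
```

```bash
python3 - <<'E'
from h import *
import pickle
for f,v in (("w12",187),("w13",197)):
    s=pickle.load(open(f"pics/{f}.pkl","rb"));p=s["eef_pos"];z0=p[2]-.177
    e=s["eef_rot"][:,0]*[1,1,0];e/=np.linalg.norm(e)
    print(f,[((pl("wrist",[(265+365/7,175+v/7)],z0+zz,s)[0]-p)@e*1e3).round(1) for zz in(0,.024,.036)])
    a=cv2.imread(f"pics/{f}.png");im=cv2.convertScaleAbs(cv2.resize(a[180:225,285:350],None,fx=11,fy=11,interpolation=2),alpha=2.2,beta=20);cv2.imwrite(f"pics/{f}g.png",im)
E
```

```text
w12 [np.float64(15.5), np.float64(20.1), np.float64(22.4)]
w13 [np.float64(23.9), np.float64(27.2), np.float64(28.9)]
```

View pics/w12g.png

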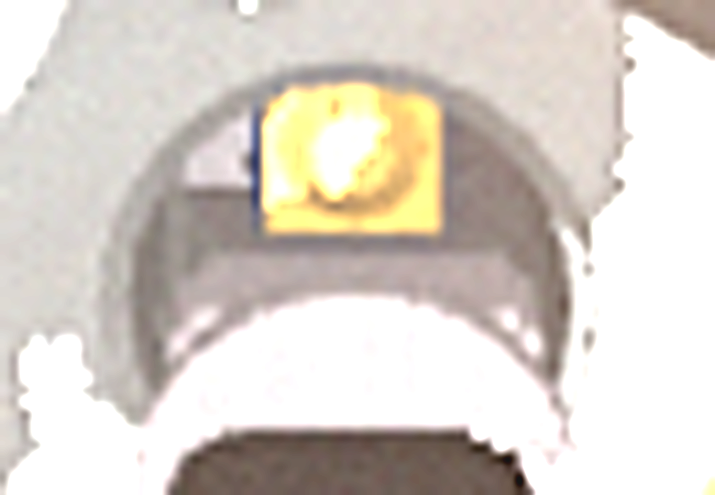

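View pics/w13g.png

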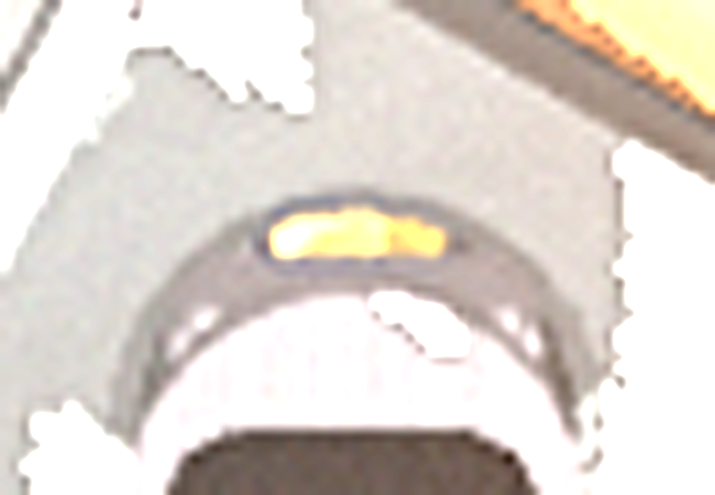

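```bash
python3 -m jog '{"delta_pos":[[0,0.7,0],[0,0.7,0],[0,0.7,0],[0,0.7,0]],"turn":[[1.9,-2.7,0],[1.9,-2.7,0],[1.9,-2.7,0],[1.9,-2.7,0]],"fingers":[5,5,5,5]}' 50;python3 st.py
python3 -m jog '{"delta_pos":[[0,0,-10],[0,0,-20],[0,0,-28],[0,0,-34],[0,0,-38]],"turn":[[0,0,0],[0,0,0],[0,0,0],[0,0,0],[0,0,0]],"fingers":[5,5,5,5,5]}' 50;python3 st.py
```

```text
time_s: 25.18
eef_pos: [0.4749, 0.184, 0.3468]
eef_rot: [[-0.812, -0.584, 0.002], [-0.584, 0.812, -0.002], [-0.0, -0.002, -1.0]]
contact_force: [0.6, 0.4, -3.8]
opening: 0.0155
25.18 [474.9 184.  346.8] yaw 125.72 tilt [ 0.1 -0.1] F [ 0.6  0.4 -3.8] M [0.04 0.01 0.  ] open 15.5 q6 [ 0.26  0.01  1.17 -0.    1.96 -1.94]
time_s: 25.6
eef_pos: [0.4744, 0.1839, 0.3067]
eef_rot: [[-0.812, -0.584, -0.001], [-0.584, 0.812, -0.003], [0.003, -0.001, -1.0]]
contact_force: [0.3, -0.8, -3.6]
opening: 0.0156
25.6 [474.4 183.9 306.7] yaw 125.72 tilt [-0.08 -0.15] F [ 0.3 -0.8 -3.6] M [ 0.06 -0.    0.02] open 15.6 q6 [ 0.26 -0.    1.26 -0.    1.88 -1.94]
```

```bash
python3 -m jog '{"delta_pos":[[0.5,0.2,-8],[0.5,0.2,-16],[0.5,0.2,-24],[0.5,0.2,-32],[0.5,0.2,-40]],"turn":[[0,0,0],[0,0,0],[0,0,0],[0,0,0],[0,0,0]],"fingers":[5,5,5,5,5]}' 50;python3 st.py
python3 -m jog '{"delta_pos":[[0.3,0.2,-8],[0.3,0.2,-16],[0.3,0.2,-24],[0.3,0.2,-32],[0.3,0.2,-40]],"turn":[[0,0,0],[0,0,0],[0,0,0],[0,0,0],[0,0,0]],"fingers":[5,5,5,5,5]}' 50;python3 st.py
```

```text
time_s: 26.02
eef_pos: [0.4748, 0.1841, 0.2658]
eef_rot: [[-0.812, -0.584, -0.002], [-0.584, 0.812, -0.003], [0.003, -0.001, -1.0]]
contact_force: [0.0, 0.1, -2.8]
opening: 0.0154
26.02 [474.8 184.1 265.8] yaw 125.72 tilt [-0.09 -0.15] F [ 0.   0.1 -2.8] M [ 0.05  0.05 -0.04] open 15.4 q6 [ 0.26 -0.01  1.35 -0.    1.8  -1.93]
time_s: 26.43
eef_pos: [0.4751, 0.1843, 0.225]
eef_rot: [[-0.812, -0.584, -0.002], [-0.584, 0.812, -0.003], [0.003, -0.001, -1.0]]
contact_force: [-0.2, -0.4, -3.2]
opening: 0.0151
26.43 [475.1 184.3 225. ] yaw 125.72 tilt [-0.09 -0.16] F [-0.2 -0.4 -3.2] M [-0.    0.13  0.04] open 15.1 q6 [ 0.26 -0.    1.43 -0.    1.72 -1.93]
```

Free inside the bore. Go slowly onto the nut.

```bash
python3 -m jog '{"delta_pos":[[0.2,0,-4],[0.2,0,-8],[0.2,0,-12],[0.2,0,-15],[0.2,0,-18]],"turn":[[0,0,0],[0,0,0],[0,0,0],[0,0,0],[0,0,0]],"fingers":[5,5,5,5,5]}' 50;python3 st.py
```

```text
time_s: 26.85
eef_pos: [0.4758, 0.1844, 0.2079]
eef_rot: [[-0.812, -0.584, 0.0], [-0.584, 0.812, -0.002], [0.001, -0.002, -1.0]]
contact_force: [-0.3, -0.6, -1.7]
opening: 0.0155
26.85 [475.8 184.4 207.9] yaw 125.72 tilt [ 0.02 -0.13] F [-0.3 -0.6 -1.7] M [-0.18  0.34 -0.01] open 15.5 q6 [ 0.26 -0.    1.46 -0.    1.69 -1.93]
```

```bash
python3 -m jog '{"delta_pos":[[0,0,-2],[0,0,-4],[0,0,-6],[0,0,-8],[0,0,-9]],"turn":[[0,0,0],[0,0,0],[0,0,0],[0,0,0],[0,0,0]],"fingers":[5,5,5,5,5]}' 50;python3 st.py
```

```text
time_s: 27.27
eef_pos: [0.4756, 0.1843, 0.1984]
eef_rot: [[-0.812, -0.584, -0.0], [-0.584, 0.812, -0.003], [0.002, -0.002, -1.0]]
contact_force: [-0.8, -1.4, -2.1]
opening: 0.0156
27.27 [475.6 184.3 198.4] yaw 125.72 tilt [-0.02 -0.14] F [-0.8 -1.4 -2.1] M [-0.22  0.32  0.  ] open 15.6 q6 [ 0.26  0.    1.47 -0.    1.67 -1.93]
```

```bash
python3 -m jog '{"delta_pos":[[0,-0.1,-0.5],[0.1,-0.3,-0.5],[0.1,-0.4,-0.5],[0.2,-0.6,-0.5],[0.2,-0.7,-0.5]],"turn":[[0,0,-7],[0,0,-14],[0,0,-21],[0,0,-28],[0,0,-35]],"fingers":[5,5,5,5,5]}' 50;python3 st.py
python3 -m jog '{"delta_pos":[[0,-0.1,0],[0,-0.3,0],[-0.1,-0.4,0],[-0.2,-0.6,0],[-0.2,-0.7,0]],"turn":[[0,0,-7],[0,0,-14],[0,0,-21],[0,0,-28],[0,0,-35]],"fingers":[5,5,5,5,5]}' 50;python3 st.py
```

```text
time_s: 27.68
eef_pos: [0.4751, 0.1837, 0.1974]
eef_rot: [[-1.0, -0.007, -0.004], [-0.007, 1.0, -0.002], [0.004, -0.002, -1.0]]
contact_force: [-1.7, -0.2, -2.3]
opening: 0.0155
27.68 [475.1 183.7 197.4] yaw 90.41 tilt [-0.21 -0.1 ] F [-1.7 -0.2 -2.3] M [-0.09  0.49  0.18] open 15.5 q6 [ 0.26  0.    1.48 -0.    1.67 -1.32]
time_s: 28.1
eef_pos: [0.4748, 0.1834, 0.1974]
eef_rot: [[-0.82, 0.572, -0.004], [0.572, 0.82, 0.002], [0.005, -0.001, -1.0]]
contact_force: [-0.5, -0.3, -2.6]
opening: 0.0157
28.1 [474.8 183.4 197.4] yaw 55.11 tilt [-0.25  0.1 ] F [-0.5 -0.3 -2.6] M [0.04 0.29 0.1 ] open 15.7 q6 [ 0.26  0.    1.48  0.    1.67 -0.71]
```

```bash
python3 -m jog '{"delta_pos":[[-0.1,-0.1,0],[-0.2,-0.2,0],[-0.3,-0.3,0],[-0.4,-0.4,0],[-0.5,-0.4,0]],"turn":[[0,0,-7],[0,0,-14],[0,0,-21],[0,0,-28],[0,0,-35]],"fingers":[5,5,5,5,5]}' 50;python3 st.py
python3 -m jog '{"delta_pos":[[-0.1,0,0],[-0.3,0,0],[-0.4,0,0],[-0.5,0,0],[-0.7,0,0]],"turn":[[0,0,-7],[0,0,-14],[0,0,-21],[0,0,-28],[0,0,-35]],"fingers":[5,5,5,5,5]}' 50;python3 st.py
python3 -m jog '{"delta_pos":[[-0.1,0,0],[-0.3,0.1,0],[-0.4,0.2,0],[-0.5,0.3,0],[-0.6,0.4,0]],"turn":[[0,0,-7],[0,0,-14],[0,0,-21],[0,0,-28],[0,0,-35]],"fingers":[5,5,5,5,5]}' 50;python3 st.py
```

```text
time_s: 28.52
eef_pos: [0.4745, 0.1836, 0.1974]
eef_rot: [[-0.339, 0.941, -0.002], [0.941, 0.339, 0.005], [0.005, -0.0, -1.0]]
contact_force: [-0.7, -0.3, -2.1]
opening: 0.0159
28.52 [474.5 183.6 197.4] yaw 19.8 tilt [-0.11  0.29] F [-0.7 -0.3 -2.1] M [0.04 0.19 0.13] open 15.9 q6 [ 0.25 -0.    1.48  0.01  1.67 -0.09]
time_s: 28.93
eef_pos: [0.4742, 0.184, 0.1974]
eef_rot: [[0.267, 0.964, 0.002], [0.964, -0.267, 0.006], [0.007, 0.001, -1.0]]
contact_force: [-0.1, -0.2, -3.0]
opening: 0.0155
28.93 [474.2 184.  197.4] yaw -15.5 tilt [0.14 0.35] F [-0.1 -0.2 -3. ] M [-0.04  0.02  0.16] open 15.5 q6 [ 0.25 -0.01  1.48  0.01  1.66  0.53]
time_s: 29.35
eef_pos: [0.4742, 0.1844, 0.1974]
eef_rot: [[0.775, 0.632, 0.007], [0.632, -0.775, 0.004], [0.008, 0.002, -1.0]]
contact_force: [-0.2, -0.2, -3.2]
opening: 0.0155
29.35 [474.2 184.4 197.4] yaw -50.83 tilt [0.41 0.21] F [-0.2 -0.2 -3.2] M [-0.21 -0.04  0.16] open 15.5 q6 [ 0.26 -0.01  1.49  0.    1.66  1.15]
```

```bash
python3 -m jog '{"delta_pos":[[-0.1,0,0],[-0.1,0,0],[-0.2,0.1,0],[-0.2,0.1,0],[-0.2,0.2,0]],"turn":[[0,0,-7],[0,0,-14],[0,0,-21],[0,0,-28],[0,0,-35]],"fingers":[5,5,5,5,5]}' 50;python3 st.py
python3 -m jog '{"delta_pos":[[0,0,0],[0,0,0],[0,0.1,0],[0,0.2,0],[0,0.2,0]],"turn":[[0,0,-6],[0,0,-12],[0,0,-18],[0,0,-24],[0,0,-24]],"fingers":[5,5,5,5,5]}' 50;python3 st.py
```

```text
time_s: 29.77
eef_pos: [0.4745, 0.1846, 0.1974]
eef_rot: [[0.998, 0.067, 0.009], [0.067, -0.998, -0.001], [0.009, 0.002, -1.0]]
contact_force: [0.6, -0.3, -1.3]
opening: 0.0157
29.77 [474.5 184.6 197.4] yaw -86.15 tilt [ 0.53 -0.07] F [ 0.6 -0.3 -1.3] M [-0.27  0.14  0.16] open 15.7 q6 [ 0.26 -0.01  1.49 -0.    1.66  1.77]
time_s: 30.18
eef_pos: [0.4748, 0.1846, 0.1974]
eef_rot: [[0.938, -0.346, 0.009], [-0.346, -0.938, -0.005], [0.01, 0.002, -1.0]]
contact_force: [0.9, -0.4, -2.9]
opening: 0.0153
30.18 [474.8 184.6 197.4] yaw -110.25 tilt [ 0.49 -0.3 ] F [ 0.9 -0.4 -2.9] M [-0.27  0.24  0.03] open 15.3 q6 [ 0.26 -0.01  1.48 -0.01  1.66  2.19]
```

```bash
python3 -m jog '{"delta_pos":[[0,0,0],[0,0,0],[0,0,0],[0,0,0]],"turn":[[0,0,0],[0,0,0],[0,0,0],[0,0,0]],"fingers":[50,50,50,50]}' 40;python3 st.py
python3 -m jog '{"delta_pos":[[0,0,15],[0,0,35],[0,0,50],[0,0,50],[0,0,50]],"turn":[[0,0,0],[0,0,0],[0,0,0],[0,0,7],[0,0,14]],"fingers":[50,50,50,50,50]}' 40;python3 st.py
```

```text
time_s: 30.52
eef_pos: [0.4751, 0.1848, 0.198]
eef_rot: [[0.938, -0.345, 0.01], [-0.345, -0.939, -0.005], [0.011, 0.001, -1.0]]
contact_force: [-0.5, -0.6, -0.3]
opening: 0.0389
30.52 [475.1 184.8 198. ] yaw -110.19 tilt [ 0.57 -0.26] F [-0.5 -0.6 -0.3] M [0.02 0.21 0.  ] open 38.9 q6 [ 0.26 -0.01  1.48 -0.01  1.66  2.19]
time_s: 30.93
eef_pos: [0.476, 0.1852, 0.2501]
eef_rot: [[0.995, -0.101, 0.015], [-0.101, -0.995, -0.001], [0.015, -0.001, -1.0]]
contact_force: [-0.5, -0.3, 0.5]
opening: 0.0501
30.93 [476.  185.2 250.1] yaw -95.81 tilt [ 0.84 -0.04] F [-0.5 -0.3  0.5] M [-0.03  0.17  0.03] open 50.1 q6 [ 0.26 -0.02  1.39 -0.    1.75  1.93]
```

```bash
for i in 1 2 3 4; do python3 -m jog '{"delta_pos":[[0,0,0],[0,0,0],[0,0,0],[0,0,0],[0,0,0]],"turn":[[0,0,7],[0,0,14],[0,0,21],[0,0,28],[0,0,35]],"fingers":[50,50,50,50,50]}' 40 | grep eef_pos; done;python3 st.py
```

```text
eef_pos: [0.4762, 0.1853, 0.2505]
eef_pos: [0.4763, 0.1855, 0.2509]
eef_pos: [0.4765, 0.1856, 0.2512]
eef_pos: [0.4767, 0.1857, 0.2516]
32.6 [476.7 185.7 251.6] yaw 45.76 tilt [-0.61  0.72] F [-0.6 -0.3  0.3] M [-0.07  0.01  0.01] open 49.9 q6 [ 0.25  0.    1.37  0.02  1.78 -0.55]
```

```bash
python3 -m jog '{"delta_pos":[[-1.7,-1.7,0],[-1.7,-1.7,0],[-1.7,-1.7,0],[-1.7,-1.7,0],[-1.7,-1.7,0]],"turn":[[-0.7,-0.6,7],[-0.7,-0.6,14],[-0.7,-0.6,21],[-0.7,-0.6,24],[-0.7,-0.6,24]],"fingers":[50,50,50,50,50]}' 40;python3 st.py
python3 - <<'E'
from h import *
im,s=look("wrist","w14");look("scene","s14")
E
```

```text
time_s: 33.02
eef_pos: [0.4752, 0.1841, 0.2519]
eef_rot: [[-0.939, 0.345, -0.001], [0.345, 0.939, -0.002], [0.001, -0.002, -1.0]]
contact_force: [0.1, -0.0, -0.3]
opening: 0.0499
33.02 [475.2 184.1 251.9] yaw 69.84 tilt [-0.08 -0.12] F [ 0.1 -0.  -0.3] M [ 0.01 -0.05 -0.02] open 49.9 q6 [ 0.26 -0.01  1.38 -0.    1.77 -0.96]
33.0167 [0.4752 0.1841 0.2519] yaw 69.84
33.0667 [0.4751 0.1841 0.2518] yaw 69.72
```

View pics/w14.png

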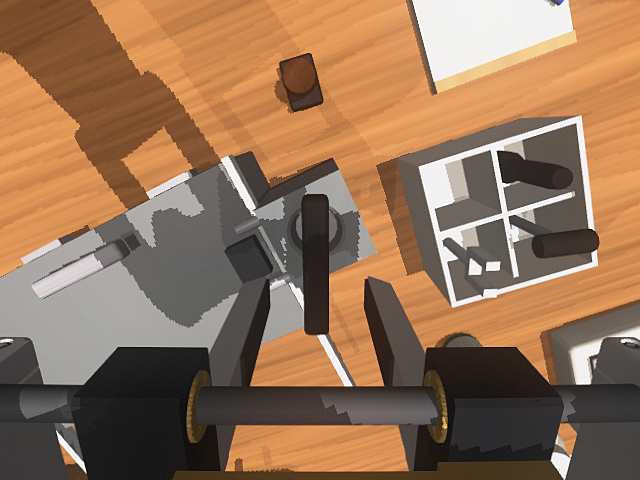

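```bash
python3 -m jog '{"delta_pos":[[0,0,-20],[0,0,-40],[0,0,-54],[0,0,-54],[0,0,-54]],"turn":[[0,0,0],[0,0,0],[0,0,0],[0,0,0],[0,0,0]],"fingers":[50,50,50,40,25]}' 45;python3 st.py
python3 -m jog '{"delta_pos":[[0,0,0],[0,0,0],[0,0,0],[0,0,0],[0,0,0]],"turn":[[0,0,0],[0,0,0],[0,0,0],[0,0,0],[0,0,0]],"fingers":[15,5,5,5,5]}' 50;python3 st.py
```

```text
time_s: 33.53
eef_pos: [0.4747, 0.184, 0.1973]
eef_rot: [[-0.938, 0.348, -0.003], [0.348, 0.938, -0.003], [0.002, -0.004, -1.0]]
contact_force: [-1.3, 0.2, -0.3]
opening: 0.04
33.53 [474.7 184.  197.3] yaw 69.66 tilt [-0.19 -0.15] F [-1.3  0.2 -0.3] M [-0.01  0.04  0.02] open 40.0 q6 [ 0.26  0.    1.48 -0.    1.67 -0.96]
time_s: 33.95
eef_pos: [0.4753, 0.184, 0.1985]
eef_rot: [[-0.938, 0.348, -0.001], [0.348, 0.938, -0.002], [0.0, -0.002, -1.0]]
contact_force: [0.3, 0.1, 3.6]
opening: 0.0153
33.95 [475.3 184.  198.5] yaw 69.65 tilt [-0.06 -0.13] F [0.3 0.1 3.6] M [-0.1   0.12  0.07] open 15.3 q6 [ 0.26  0.    1.48 -0.    1.67 -0.96]
```

```bash
for i in 1 2; do python3 -m jog '{"delta_pos":[[0,0,0],[0,0,0],[0,0,0],[0,0,0],[0,0,0]],"turn":[[0,0,-7],[0,0,-14],[0,0,-21],[0,0,-28],[0,0,-35]],"fingers":[5,5,5,5,5]}' 50 | grep eef_pos; python3 st.py; done
```

```text
eef_pos: [0.4752, 0.1839, 0.1985]
34.37 [475.2 183.9 198.5] yaw 34.33 tilt [-0.12 -0.09] F [ 0.9 -0.5  0.8] M [-0.17 -0.01  0.2 ] open 15.5 q6 [ 0.26  0.    1.47 -0.    1.67 -0.34]
eef_pos: [0.4752, 0.1837, 0.1985]
34.78 [475.2 183.7 198.5] yaw -1.0 tilt [-0.16 -0.03] F [-0.7 -1.1  0.1] M [-0.21  0.07  0.16] open 15.5 q6 [0.26 0.   1.47 0.   1.67 0.27]
```

```bash
python3 -m jog '{"delta_pos":[[0,0,0],[0,0,0],[0,0,0],[0,0,0],[0,0,0]],"turn":[[0,0,-3],[0,0,-6],[0,0,-9],[0,0,-12],[0,0,-15]],"fingers":[5,5,5,5,5]}' 50 | grep eef_pos; python3 st.py
python3 -m jog '{"delta_pos":[[0,0,0],[0,0,0],[0,0,0]],"turn":[[0,0,-2],[0,0,-4],[0,0,-6]],"fingers":[5,5,5]}' 50 | grep eef_pos; python3 st.py
```

```text
eef_pos: [0.4751, 0.1835, 0.1985]
35.2 [475.1 183.5 198.5] yaw -16.13 tilt [-0.17 -0.02] F [-1.2 -1.6 -1.1] M [-0.24  0.06  0.14] open 15.3 q6 [0.26 0.   1.47 0.   1.67 0.54]
eef_pos: [0.4751, 0.1834, 0.1985]
35.45 [475.1 183.4 198.5] yaw -22.21 tilt [-0.18 -0.01] F [-0.4 -0.8 -1.1] M [-0.15  0.11  0.18] open 15.9 q6 [0.26 0.   1.48 0.   1.67 0.64]
```

```bash
for i in 1 2 3; do python3 -m jog '{"delta_pos":[[0,0,0],[0,0,0],[0,0,0]],"turn":[[0,0,-2],[0,0,-4],[0,0,-5]],"fingers":[5,5,5]}' 50 | grep eef_pos; python3 st.py; done
```

```text
eef_pos: [0.4751, 0.1833, 0.1985]
35.7 [475.1 183.3 198.5] yaw -27.27 tilt [-0.18 -0.01] F [-0.1  0.5 -0.4] M [-0.17  0.04  0.18] open 15.5 q6 [ 0.26 -0.    1.48  0.    1.67  0.73]
eef_pos: [0.475, 0.1833, 0.1985]
35.95 [475.  183.3 198.5] yaw -32.32 tilt [-0.19 -0.  ] F [-0.8 -0.5 -0.1] M [-0.16  0.11  0.14] open 15.6 q6 [ 0.26 -0.    1.48  0.    1.67  0.82]
eef_pos: [0.475, 0.1833, 0.1985]
36.2 [475.  183.3 198.5] yaw -37.33 tilt [-0.19  0.01] F [-0.  -0.4 -0.1] M [-0.15  0.14  0.52] open 15.9 q6 [ 0.26 -0.    1.48  0.    1.67  0.91]
```

```bash
python3 -m jog '{"delta_pos":[[0,0,0],[0,0,0],[0,0,0]],"turn":[[0,0,-1],[0,0,-2],[0,0,-3]],"fingers":[5,5,5]}' 50 | grep eef_pos; python3 st.py
python3 - <<'E'
from h import *
im,s=look("wrist","w15");
E
```

```text
eef_pos: [0.4749, 0.1833, 0.1985]
36.45 [474.9 183.3 198.5] yaw -40.34 tilt [-0.19  0.02] F [-0.3 -0.6 -0.4] M [-0.15  0.06  0.76] open 16.0 q6 [ 0.26 -0.    1.48  0.    1.67  0.96]
36.45 [0.4749 0.1833 0.1985] yaw -40.34
```

View pics/w15.png

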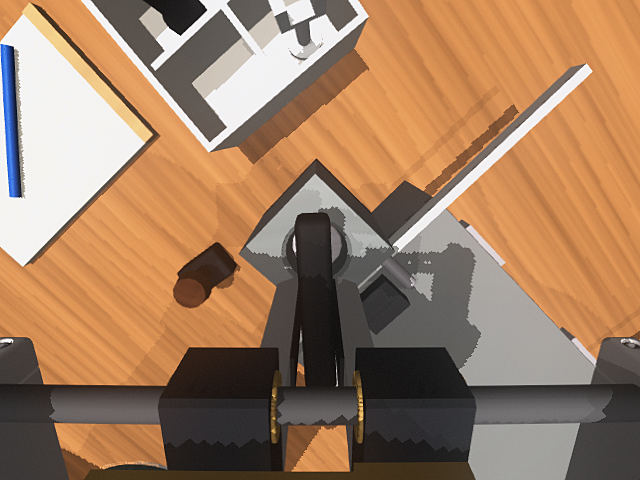

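```bash
python3 -m jog '{"delta_pos":[[0,0,0],[0,0,10],[0,0,30],[0,0,55],[0,0,80]],"turn":[[0,0,3.5],[0,0,3.5],[0,0,3.5],[0,0,3.5],[0,0,3.5]],"fingers":[5,5,5,5,5]}' 50; python3 st.py
python3 -m jog '{"delta_pos":[[0,0,20],[0,0,40],[0,0,60],[0,0,75],[0,0,75]],"turn":[[0,0,0],[0,0,0],[0,0,0],[0,0,0],[0,0,0]],"fingers":[5,5,5,5,5]}' 50; python3 st.py
python3 - <<'E'
from h import *
im,s=look("wrist","w16");look("scene","s16")
E
```

```text
time_s: 36.92
eef_pos: [0.4743, 0.1832, 0.2786]
eef_rot: [[0.602, 0.798, -0.006], [0.798, -0.602, -0.0], [-0.004, -0.005, -1.0]]
contact_force: [0.5, 0.5, -2.0]
opening: 0.0155
36.92 [474.3 183.2 278.6] yaw -37.04 tilt [-0.36 -0.02] F [ 0.5  0.5 -2. ] M [-0.07  0.02 -0.02] open 15.5 q6 [ 0.26 -0.    1.32  0.    1.83  0.9 ]
time_s: 37.33
eef_pos: [0.4752, 0.1835, 0.358]
eef_rot: [[0.604, 0.797, 0.0], [0.797, -0.604, 0.002], [0.002, -0.001, -1.0]]
contact_force: [-0.1, 0.1, -2.8]
opening: 0.0156
37.33 [475.2 183.5 358. ] yaw -37.17 tilt [0.03 0.1 ] F [-0.1  0.1 -2.8] M [-0.1   0.1   0.02] open 15.6 q6 [0.26 0.02 1.14 0.   1.98 0.91]
37.3333 [0.4752 0.1835 0.358 ] yaw -37.17
37.3833 [0.4749 0.1834 0.3558] yaw -37.15
```

View pics/w16.png

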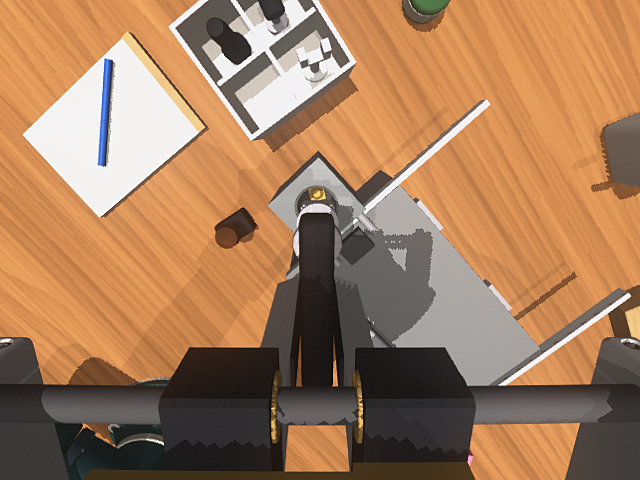

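View pics/s16.png

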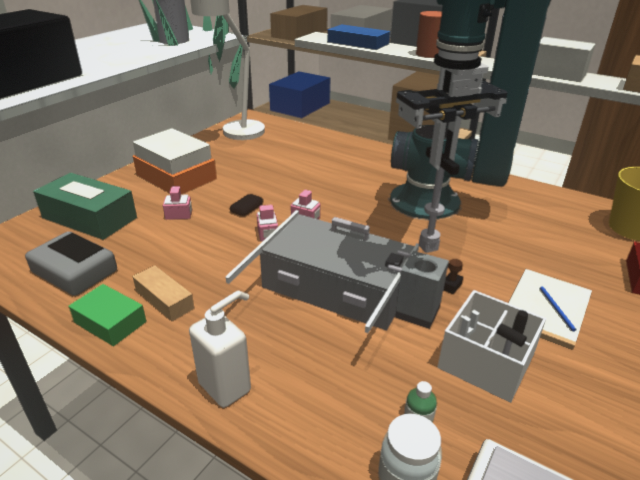

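```bash
python3 -m jog '{"delta_pos":[[4,25,0],[9,55,0],[14,90,0],[20,120,0],[22,136,0]],"turn":[[0,0,0],[0,0,0],[0,0,0],[0,0,0],[0,0,0]],"fingers":[5,5,5,5,5]}' 50
python3 -m jog '{"delta_pos":[[0,0,0],[0,0,0],[0,0,0]],"turn":[[0,0,0],[0,0,0],[0,0,0]],"fingers":[5,5,5]}' 50; python3 st.py
python3 - <<'E'
from h import *
look("wrist","w17");im,s=look("top","t17");cv2.imwrite("pics/t17c.png",cv2.resize(im[170:320,110:300],None,fx=4,fy=4,interpolation=2))
E
```

```text
time_s: 37.85
eef_pos: [0.4961, 0.3221, 0.3504]
eef_rot: [[0.602, 0.798, -0.011], [0.798, -0.602, -0.001], [-0.007, -0.008, -1.0]]
contact_force: [-0.0, -0.6, -3.7]
opening: 0.0156
time_s: 38.1
eef_pos: [0.4957, 0.3212, 0.3487]
eef_rot: [[0.603, 0.798, -0.014], [0.798, -0.603, -0.003], [-0.011, -0.009, -1.0]]
contact_force: [0.1, 0.5, -2.3]
opening: 0.0156
38.1 [495.7 321.2 348.7] yaw -37.1 tilt [-0.78 -0.19] F [ 0.1  0.5 -2.3] M [-0.08  0.09 -0.02] open 15.6 q6 [0.48 0.21 0.95 0.   2.   1.13]
38.1 [0.4957 0.3212 0.3487] yaw -37.1
38.15 [0.4958 0.3209 0.3496] yaw -37.13
```

View pics/w17.png

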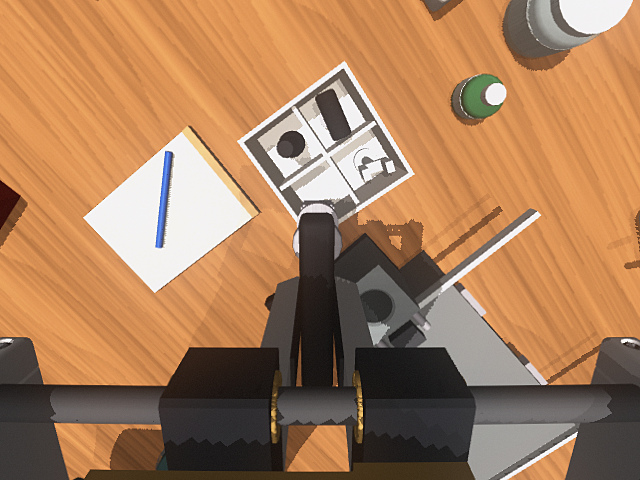

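View pics/t17c.png

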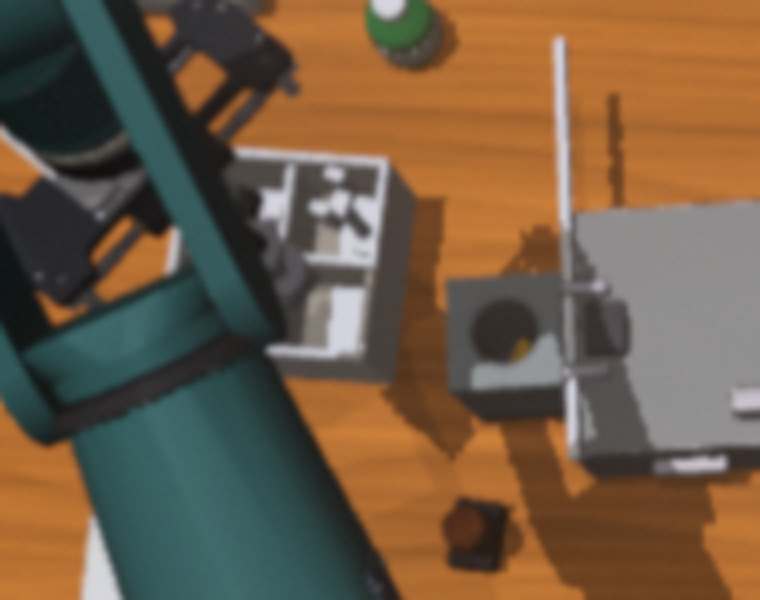

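```bash
python3 -m jog '{"delta_pos":[[0,0,-15],[0,0,-35],[0,0,-60],[0,0,-80],[0,0,-90]],"turn":[[0,-0.8,0],[0,-0.8,0],[0,-0.8,0],[0,-0.8,0],[0,-0.8,0]],"fingers":[5,5,5,5,5]}' 50;python3 st.py
python3 -m jog '{"delta_pos":[[0,0,-15],[0,0,-35],[0,0,-50],[0,0,-60],[0,0,-65]],"turn":[[0,0,0],[0,0,0],[0,0,0],[0,0,0],[0,0,0]],"fingers":[5,5,5,5,5]}' 50; python3 st.py
```

```text
time_s: 38.62
eef_pos: [0.495, 0.319, 0.2575]
eef_rot: [[0.605, 0.796, -0.001], [0.796, -0.605, -0.004], [-0.004, 0.002, -1.0]]
contact_force: [0.1, -0.0, -4.0]
opening: 0.0156
38.62 [495.  319.  257.5] yaw -37.25 tilt [-0.05 -0.22] F [ 0.1 -0.  -4. ] M [-0.07  0.15  0.03] open 15.6 q6 [ 0.48  0.17  1.17 -0.    1.8   1.13]
time_s: 39.03
eef_pos: [0.4946, 0.3181, 0.1914]
eef_rot: [[0.606, 0.795, -0.002], [0.795, -0.606, -0.005], [-0.005, 0.001, -1.0]]
contact_force: [-0.2, -0.2, -2.6]
opening: 0.0156
39.03 [494.6 318.1 191.4] yaw -37.31 tilt [-0.13 -0.27] F [-0.2 -0.2 -2.6] M [-0.03  0.1  -0.01] open 15.6 q6 [ 0.48  0.18  1.3  -0.    1.67  1.13]
```

```bash
python3 -m jog '{"delta_pos":[[0,0,-3],[0,0,-5],[0,0,-7],[0,0,-8],[0,0,-8]],"turn":[[0,0,0],[0,0,0],[0,0,0],[0,0,0],[0,0,0]],"fingers":[5,5,5,5,5]}' 50;python3 st.py
python3 -m jog '{"delta_pos":[[0,0,-1],[0,0,-1.5],[0,0,-1.5]],"turn":[[0,0,0],[0,0,0],[0,0,0]],"fingers":[5,5,5]}' 50;python3 st.py
```

```text
time_s: 39.45
eef_pos: [0.4949, 0.3182, 0.1839]
eef_rot: [[0.606, 0.795, -0.001], [0.795, -0.606, -0.004], [-0.004, 0.001, -1.0]]
contact_force: [-0.6, 0.7, -3.0]
opening: 0.0155
39.45 [494.9 318.2 183.9] yaw -37.31 tilt [-0.08 -0.24] F [-0.6  0.7 -3. ] M [-0.06  0.12 -0.01] open 15.5 q6 [ 0.48  0.18  1.31 -0.    1.66  1.13]
time_s: 39.7
eef_pos: [0.4953, 0.3184, 0.1836]
eef_rot: [[0.606, 0.795, 0.0], [0.795, -0.606, -0.003], [-0.003, 0.002, -1.0]]
contact_force: [-0.1, -0.2, 0.3]
opening: 0.0156
39.7 [495.3 318.4 183.6] yaw -37.3 tilt [ 0.02 -0.2 ] F [-0.1 -0.2  0.3] M [-0.08  0.21  0.02] open 15.6 q6 [ 0.48  0.18  1.31 -0.    1.65  1.13]
```

```bash
python3 -m jog '{"delta_pos":[[0,0,0],[0,0,0],[0,0,0],[0,0,0],[0,0,0]],"turn":[[0,0,0],[0,0,0],[0,0,0],[0,0,0],[0,0,0]],"fingers":[20,26,34,45,50]}' 30;python3 st.py
python3 -m jog '{"delta_pos":[[0,0,10],[0,0,25],[0,0,50],[0,0,80],[0,0,120]],"turn":[[0,0,0],[0,0,0],[0,0,0],[0,0,0],[0,0,0]],"fingers":[50,50,50,50,50]}' 30;python3 st.py
python3 -m jog '{"delta_pos":[[0,-40,40],[-30,-80,60],[-60,-120,60],[-100,-160,60],[-140,-200,60]],"turn":[[0,0,0],[0,0,0],[0,0,0],[0,0,0],[0,0,0]],"fingers":[50,50,50,50,50]}' 30;python3 st.py
python3 - <<'E'
from h import *
im,s=look("top","t18");cv2.imwrite("pics/t18c.png",cv2.resize(im[150:310,140:380],None,fx=3.3,fy=3.3,interpolation=2))
look("wrist","w18");look("scene","s18")
E
```

```text
time_s: 40.12
eef_pos: [0.4953, 0.3185, 0.1837]
eef_rot: [[0.606, 0.795, 0.001], [0.795, -0.606, -0.003], [-0.002, 0.002, -1.0]]
contact_force: [0.6, -0.6, 0.0]
opening: 0.0425
40.12 [495.3 318.5 183.7] yaw -37.3 tilt [ 0.03 -0.19] F [ 0.6 -0.6  0. ] M [-0.05  0.06 -0.03] open 42.5 q6 [ 0.48  0.18  1.31 -0.    1.65  1.13]
time_s: 40.53
eef_pos: [0.4943, 0.318, 0.3028]
eef_rot: [[0.606, 0.795, -0.004], [0.795, -0.606, -0.006], [-0.007, 0.0, -1.0]]
contact_force: [0.6, 1.2, -0.3]
opening: 0.0499
40.53 [494.3 318.  302.8] yaw -37.3 tilt [-0.23 -0.32] F [ 0.6  1.2 -0.3] M [-0.07  0.03  0.01] open 49.9 q6 [ 0.48  0.18  1.07 -0.    1.89  1.13]
time_s: 40.95
eef_pos: [0.3949, 0.1603, 0.3631]
eef_rot: [[0.606, 0.795, -0.001], [0.795, -0.606, -0.005], [-0.005, 0.002, -1.0]]
contact_force: [0.6, 0.1, 1.0]
opening: 0.0502
40.95 [394.9 160.3 363.1] yaw -37.31 tilt [-0.07 -0.3 ] F [0.6 0.1 1. ] M [-0.06  0.04  0.  ] open 50.2 q6 [ 0.26 -0.16  1.3  -0.01  2.01  0.91]
40.95 [0.3949 0.1603 0.3631] yaw -37.31
41.0 [0.3895 0.1565 0.3645] yaw -37.48
41.05 [0.3925 0.1589 0.3646] yaw -37.5
```

View pics/t18c.png

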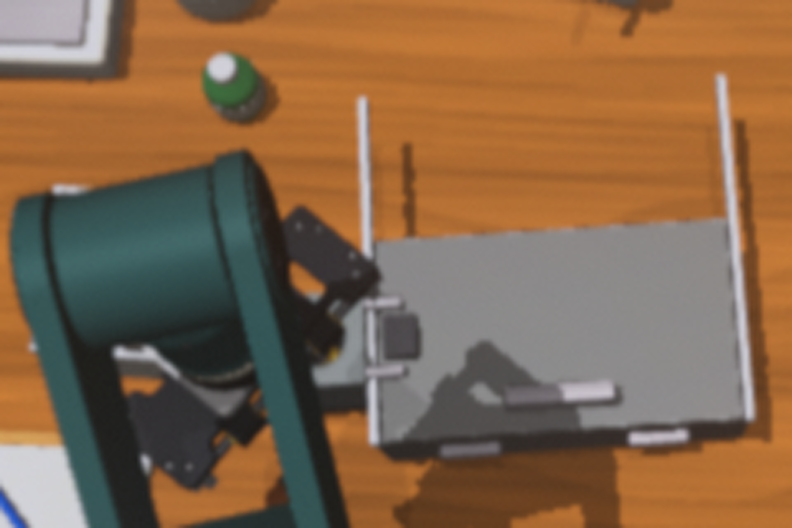

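View pics/s18.png

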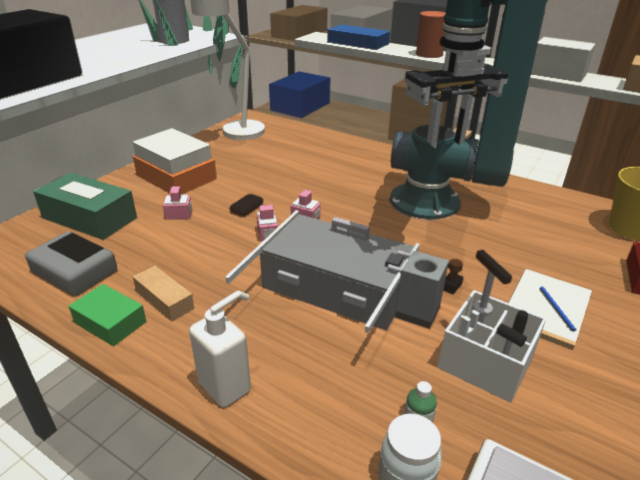

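View pics/w18.png

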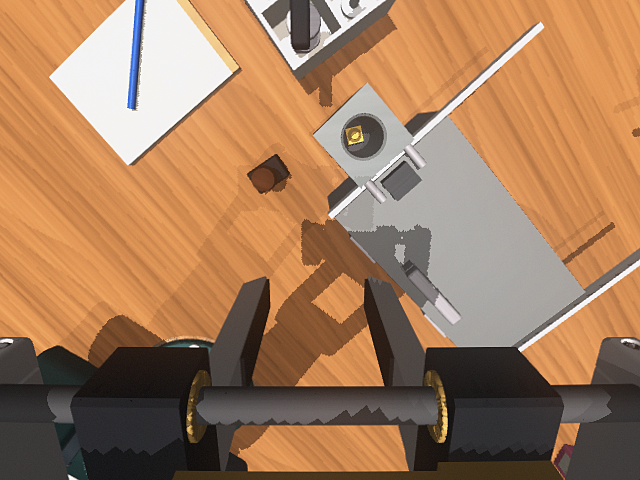

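```bash
python3 - <<'E'
import cv2
a=cv2.imread("pics/w18.png");cv2.imwrite("pics/w18c.png",cv2.resize(a[105:165,325:395],None,fx=9,fy=9,interpolation=2))
E
```

```text
(no output)
```

View pics/w18c.png

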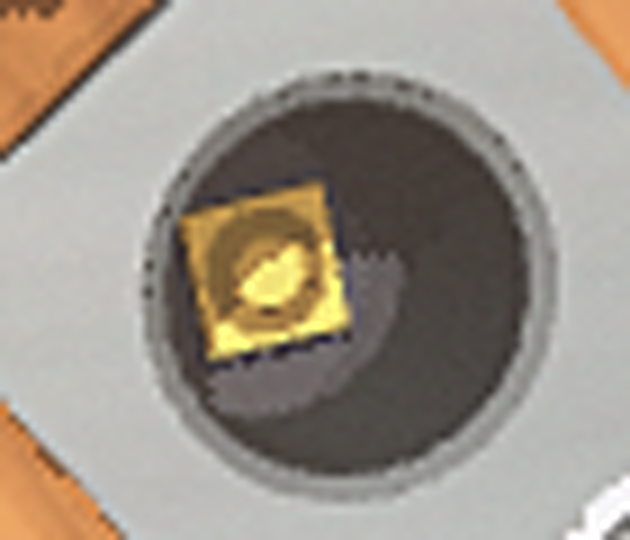

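```bash
python3 - <<'E'
from h import *
import pickle
s=pickle.load(open("pics/w18.pkl","rb"))
quad("wrist",[(180,213),(322,182),(350,332),(210,361)],.032,s,9,(325,105))
p=pl("wrist",[(433,293)],.145,s)[0];c,k=np.cos(CY),np.sin(CY);d=p[:2]-CC;print("handle case",d@[c,k],d@[-k,c])
E
```

```text
[0.4745 0.1819 0.032 ] [(np.float64(0.0213), np.float64(-25.8)), (np.float64(0.0219), np.float64(-114.5))]
handle case -0.0560956104654468 0.005658867323439111
```

```bash
python3 - <<'E'
from h import *
im,s=look("scene","s19");cv2.imwrite("pics/s19c.png",cv2.resize(im[210:400,250:570],None,fx=2.4,fy=2.4,interpolation=2))
E
```

```text
41.1 [0.3944 0.1604 0.3638] yaw -37.43
```

View pics/s19c.png

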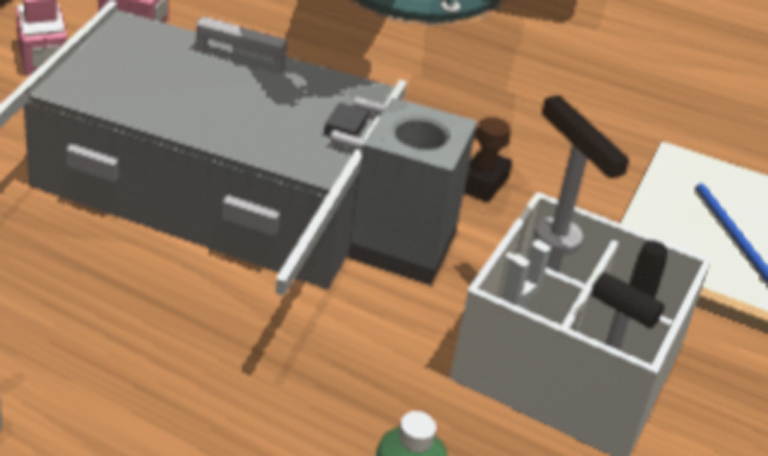

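The lid is shut with both pins out over it. The key stands upright in its cell (crop 585,140), and the other instruments have not moved.

```bash
python3 -c "
from bench import *
print(job_done())"
```

```text
the job is handed in; nothing more can be done
None
```

I put the three yellow cartridges upright in the case, slid the lid shut, tightened the nut with the key, and stood the key back in its own cell of the caddy. I then handed the job in at about 41 s. The pink cartridges and the other things on the desk were left where they were.

What my last checks showed:
- **Cartridges:** the wrist picture taken just before I moved the lid showed all three upright. I could not see them after the lid closed.
- **Lid:** it ran against its end stop, with the force rising to 22 N. The handle measured −58 mm in the case frame from above and −56 mm in a later, more oblique view, against a nominal −60 mm. The bore position suggests my case origin is about 2.5 mm off, which would account for most of that.
- **Nut:** the torque rose from about 0.15 to 0.76 N m at the end of the turn. I measured the nut's yaw at −25°, which is about 6.82 rad against the 6.8 rad stop. Both lock pins are out over the lid.
- **Key:** the last picture shows it standing upright in the caddy, with the gripper clear of it.
- **One check I misread:** before inserting the key I briefly took it to be tilted 3° in the grip and tilted the tool to match. A second look showed the key was straight, so I undid the tilt before inserting it.

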